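# Make up two order trays from the stock

### The arm

A 6-joint arm with a two-finger parallel gripper is mounted at the origin on a cart in front of the work surface, level with it; the furniture and walls round the work are solid. World frame = base frame: x ahead of the robot, y to its left, z up, the work surface at z = 0. Lengths are in m, angles in degrees, forces in N, time in s.
With the tool pointing down it reaches from about 0.3 to 0.75 m from the base axis. Payload 8.5 kg.
Tool frame: the origin (TCP) lies between the finger pads; the fingertips stand 19 mm ahead of it and the grasp point (between the pads) is the TCP; z points along the fingers, y is the line along which they close (so a half turn about z gives the same grasp; the last joint's range is limited). The gripper opens to 85 mm and grips with 20 to 120 N. Pads are 22 mm wide; open, the fingers measure 114 mm over their backs; the gripper's body (76 mm by 85 mm) begins 54 mm behind the grasp point. The pads swing forward as they close: fully open they stand 13 mm farther back than shut.
Start: joints at [63.237, 21.807, 74.336, -0, 83.858, -12.336], TCP at [0.137, 0.533, 0.25] pointing down, gripper open.
Joint ranges: [-178.18, 178.18], [-50.72, 133.34], [12.68, 142.11], [-81.47, 261.47], [9.98, 163.14], [-165.26, 165.26]. Speed limits (degrees/s): [136.94, 136.94, 180, 180, 180, 180].

### API

Orientations are given as a 3x3 rotation matrix whose columns are the frame's x, y, z axes.
In Python, from rig import env, optics gives the robot as it stands.
- The arm moves only by the tool arm_command, never from a script. Its argument "commands" is one flat list of numbers, 7 for each row, row after row: the closure, from -1 (fully open) to 1 (shut), so that 0 is half open, then the shift along the tool's x, y, z as a fraction of full scale, then the turn, a rotation vector about the tool's x, y, z as a fraction of full scale. A call has 1 to 12 rows; each row is the pose to reach, as a shift and turn from the pose commanded when the call began, along the tool's axes at that moment; what a row does not reach only later rows make up. Full scale, the value 1, is 500 mm for a shift and 120 degrees for a turn. A row lasts 1/12 s, in which the tool goes at most 41.7 mm and 7.16 degrees, less where a joint would pass 70% of its speed; a pose out of reach is approached as far as the arm can. A call with a number of a shift or a turn outside -1 to 1 is refused whole. A call with a gripper value outside its range is refused whole. The fingers move at their own pace and stop on an object; "newtons" is the grip in N (left out, the last holds). Time passes only in rows, so rows that repeat a pose let the fingers close. It gives the time, the measured TCP pose, the force, the opening and the grip force at its end, in the units of the state.
- env.observe(): the state, without advancing time (a new reading comes with each control period).
- optics.get_image(name): name is "scene" or "top" or "wrist"; returns a dict with "image" (480x640x3 uint8, red, green, blue), "intrinsics" (3x3 intrinsics, pixels), "origin" and "orientation" of the camera in the world; the wrist camera has in their place "tool_from_camera" (4x4, takes a point from camera to tool coordinates, whose origin is the TCP and whose axes are the flange's). Camera axes: x right, y down, z forward; pixel columns grow to the right and rows downward; lengths in m; the calibration is good to about 2 mm. A picture is of the moment at which its call begins: read the wrist's pose just before it. There is no depth.
- env.close_job(): hands the job in; it is judged then, once.
The state is a dict: "time_s": time; "q": joint angles; "qvel": joint speeds; "joint_efforts": joint torques, N m; "position": TCP position; "tool_rot": TCP orientation; "ft_force": force on the tool from outside, world axes, zero at the start; "wrist_torque": the same for the moment, N m; "grip_width": finger opening in m; "gripper_force": force on a finger pad.
Only numpy, scipy, OpenCV 4.12 (cv2) and the standard library are available. Lean on these libraries where they do the work, as an engineer would, in place of code of your own. Each camera call takes 0.05 s, during which the arm holds its last target. There are 200 camera calls.

### The job

Make up two order trays from the stock behind them. On the long tray, lay both crispbread slices in the long compartment, lengthwise along the tray and shingled, the second lapping over the end of the first by about a third of its length, and stand the spice jar from the table in the small end pocket; on the short tray, put the garlic bulb in one pocket and stand the little dropper bottle upright in the other. Leave the onion and the mushroom where they are.

Things in the scene. Friction and masses are not known exactly. Their poses are not given: they have to be found in the camera images.
- crispbread_1: Crispbread slice: a brown rectangular slab with rows of small dark dimples, 84 (x) x 52 (y) x 8 (z) mm, 30 g, rigid; the two slices are identical and interchangeable. Lies flat on the table at the start. Origin: centre of its underside; x along its length, z up.
- crispbread_2: Crispbread slice: a brown rectangular slab with rows of small dark dimples, 84 (x) x 52 (y) x 8 (z) mm, 30 g, rigid; the two slices are identical and interchangeable. Lies flat on the table at the start. Origin: centre of its underside; x along its length, z up.
- spice_jar: Spice jar standing on the table among the stock: round, clear body with a dark label and a dark cap, 41 mm diameter over its whole height of 105 mm, 0.11 kg. (A similar jar up on the rack is no part of the job.) Origin: centre of its underside; z up the jar.
- dropper_bottle: Dropper bottle: small brown bottle with black pipette top; body 33 mm diameter up to 62 mm height, then a collar of 24 mm diameter up to 77 mm and a 13 mm rubber bulb up to 102 mm; 70 g. Stands upright at the start. Origin: centre of its underside; z up the bottle.
- garlic_bulb: Garlic bulb: pale, roundish, 54 mm wide, 55 mm high with its pointed neck up, 33 g, stands on its flattish root end. Origin: centre of its underside; z up through the neck.
- long_tray: Long steel tray, fixed to the table, 243 (x) x 112 (y) mm; floor 3 mm thick, walls 4 mm thick, tops of walls 14 mm above the table. A cross wall divides it into a long compartment, inside 165 x 104 mm, centred at x = -35 mm, and a small end pocket, inside 66 x 104 mm, centred at x = +84.5 mm. Origin: centre of its underside; x along its length towards the small pocket, z up.
- short_tray: Short steel tray, fixed to the table, 144 (x) x 112 (y) mm; floor 3 mm thick, walls 4 mm thick, tops of walls 14 mm above the table. A cross wall in the middle divides it into two equal pockets, inside 66 x 104 mm, centred at x = -35 mm and x = +35 mm. Origin: centre of its underside; x along its length, z up.
- onion: Red onion, loose, 67 x 64 x 71 mm high, among the stock; not needed, to be left where it is. Origin: centre of its underside.
- mushroom: Brown mushroom, loose, 37 mm wide and 33 mm high; not needed, to be left where it is. Origin: centre of its underside.
Things that resemble listed ones, but are neither listed nor needed, are in the scene too. What is shaped like the dropper_bottle but purple or yellow is not meant. Leave any turquoise look-alike of the crispbread_2 alone.

How it is judged:
By the outcome, as a careful person would: the job done as asked, in the order asked, and still so for the second after the job is handed in, with the robot touching nothing.
It also fails if it takes over 141 s, if anything falls off the work surface, if the arm or the gripper's body presses on something with over 40 N, if the wrist force passes 120 N, or if a joint passes its speed limit or range.

## Working session

There is one attempt and no reset: what is moved stays moved. The work goes in short steps, Python scripts to look and compute and a tool call to move; the robot and the scene stay as the last step left them, time stands still between calls to the robot, and variables do not carry over. Pictures are saved under pics/ and viewed, at most 14 in all, crops included, and the job is handed in when it is done.

Besides the shell and the picture viewer there is one more tool, called by a JSON object that holds its "method" and its "body", one argument or row to a line. arm_command: Moves the arm, as the interface text tells. Shift numbers are shares of 500 mm and turn numbers shares of 120 degrees, none past 1 either way. Its arguments: {"type":"object","properties":{"commands":{"type":"array","items":{"type":"number"}},"newtons":{"type":"number"}},"required":["commands"]}

```bash
ls; mkdir -p pics; cat > h.py <<'E'
import numpy as np, cv2
from rig import env, optics
np.set_printoptions(precision=4,suppress=True)
def snap(name,f):
    s=env.observe(); d=optics.get_image(name)
    if name=="wrist":
        T=np.eye(4);T[:3,:3]=np.array(s["tool_rot"]);T[:3,3]=s["position"]
        C=T@np.array(d["tool_from_camera"]); d["origin"]=C[:3,3]; d["orientation"]=C[:3,:3]
    cv2.imwrite(f"pics/{f}.png",d["image"][:,:,::-1])
    np.savez(f"pics/{f}.npz",K=d["intrinsics"],o=d["origin"],R=d["orientation"])
    return d
def pt(f,u,v,z=0.):
    d=np.load(f"pics/{f}.npz")
    r=d["R"]@np.linalg.solve(d["K"],[u,v,1.]); return d["o"]+r*(z-d["o"][2])/r[2]
def px(f,p):
    d=np.load(f"pics/{f}.npz"); c=d["K"]@(d["R"].T@(np.array(p)-d["o"])); return c[:2]/c[2]
def crop(f,x,y,w,h,k):
    im=cv2.imread(f"pics/{f}.png")[y:y+h,x:x+w]; cv2.imwrite(f"pics/{f}_c{x}_{y}.png",cv2.resize(im,None,fx=k,fy=k,interpolation=cv2.INTER_CUBIC))
E
python3 - <<'E'
from h import *
for n in("top","scene","wrist"):
    d=snap(n,n+"0"); print(n,d["intrinsics"],d["origin"],d["orientation"])
print(env.observe())
E
```

```text
pics
top [[550.8734   0.     320.9049]
 [  0.     550.8734 242.0978]
 [  0.       0.       1.    ]] [0.3449 0.1797 1.2675] [[ 0.0148 -0.9923  0.1227]
 [-0.9997 -0.0168 -0.0154]
 [ 0.0173 -0.1225 -0.9923]]
scene [[534.9533   0.     321.9251]
 [  0.     534.9533 248.7761]
 [  0.       0.       1.    ]] [-0.0265 -0.7398  0.5325] [[ 0.8735 -0.1873  0.4493]
 [-0.4864 -0.3731  0.7901]
 [ 0.0196 -0.9087 -0.417 ]]
wrist [[340.926    0.     318.3393]
 [  0.     340.926  243.1534]
 [  0.       0.       1.    ]] [0.0706 0.5498 0.3743] [[ 0.249   0.9328  0.2607]
 [ 0.9685 -0.2395 -0.0679]
 [-0.0009  0.2694 -0.963 ]]
{'time_s': 0.15, 'q': array([ 63.2385,  21.832 ,  74.3722,   0.0017,  83.8581, -12.3361]), 'qvel': array([-0.0628, -0.1244, -0.1647, -0.0132, -0.1287, -0.0744]), 'joint_efforts': array([  0.0007, -44.8624, -23.1347,  -0.0002,   0.0037,   0.    ]), 'position': array([0.1369, 0.5325, 0.2499]), 'tool_rot': array([[-0.9685,  0.2491, -0.0005],
       [ 0.2491,  0.9685, -0.001 ],
       [ 0.0003, -0.0011, -1.    ]]), 'ft_force': array([-0.044 , -0.7993,  0.0236]), 'wrist_torque': array([-0.0384,  0.0726,  0.0163]), 'gripper_force': 0.0, 'grip_width': 0.08563399369406988}
```

View pics/top0.png

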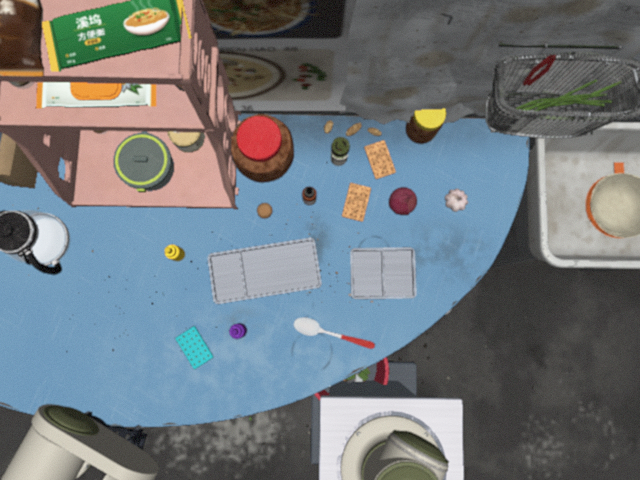

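View pics/scene0.png

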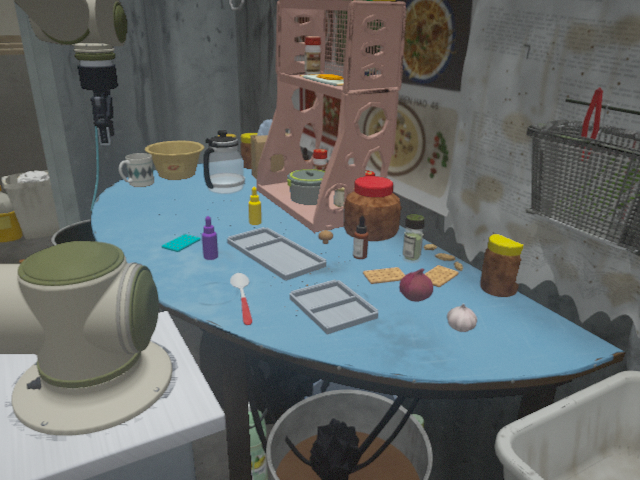

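The top view shows the long tray around (265,270), with its small pocket at the left end. The short tray is at (383,273), the crispbread slices at (356,202) and (380,159), the jar at (340,150), the dropper bottle at (309,195) and the garlic at (456,199). I'll enlarge for accurate pixels.

```bash
python3 -c "
from h import *
crop('top0',200,220,230,95,3.4);crop('top0',240,120,235,110,3.4)"
```

```text
(no output)
```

View pics/top0_c200_220.png

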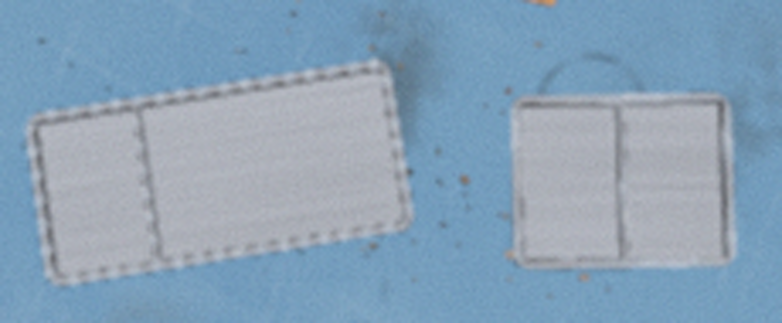

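View pics/top0_c240_120.png

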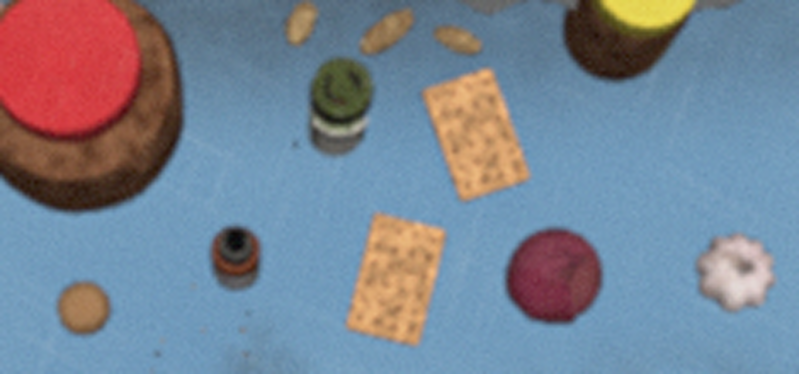

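```bash
cat > m.py <<'E'
from h import *
def g(c,x0,y0,z): return np.array([pt('top0',(u+.5)/3.4-.5+x0,(v+.5)/3.4-.5+y0,z)[:2] for u,v in c])
def rect(n,c,x0,y0,z):
    P=g(c,x0,y0,z); e=np.roll(P,-1,0)-P
    print(n,'ctr',P.mean(0),'sides',np.linalg.norm(e,axis=1),'ang',np.degrees(np.arctan2(e[:,1],e[:,0])))
rect('long',[(28,118),(380,60),(412,225),(52,284)],200,220,.014)
rect('short',[(515,97),(730,97),(735,262),(517,268)],200,220,.014)
rect('A',[(424,90),(491,69),(529,178),(464,199)],240,120,.008)
rect('B',[(376,213),(445,231),(416,346),(347,326)],240,120,.008)
for n,u,v,z in[('jar',342,88,.105),('drop',236,240,.102),('garlic',735,272,.025),('onion',554,275,.035),('mush',83,307,.02)]:
    p=g([(u,v)],240,120,z)[0];print(n,p,np.linalg.norm(p))
E
python3 m.py
```

```text
long ctr [0.4338 0.2889] sides [0.2391 0.1132 0.242  0.1121] ang [ -79.5832 -168.1486  100.1763   10.4117]
short ctr [0.4319 0.0169] sides [0.1454 0.1109 0.1459 0.1147] ang [ -89.0405 -178.6151   92.4354    1.1295]
A ctr [0.6999 0.0242] sides [0.0492 0.0814 0.0476 0.0817] ang [ -71.0693 -161.1305  109.2399   20.0307]
B ctr [0.5969 0.0796] sides [0.049  0.0827 0.049  0.0814] ang [-103.8611  166.3575   74.6246  -13.6093]
jar [0.701  0.1228] 0.7116340994477995
drop [0.6013 0.1888] 0.6302140027196923
garlic [ 0.6024 -0.1491] 0.6205509910627481
onion [ 0.596  -0.0244] 0.5965261779328362
mush [0.5713 0.2919] 0.6415335082564074
```

```bash
cat > plan.py <<'E'
# usage: plan.py x,y,z,theta ...   prints shift/turn fractions from the present pose
import sys; from h import *; from scipy.spatial.transform import Rotation as Ro
def plan(*ws):
    s=env.observe(); R=np.array(s["tool_rot"]); p=np.array(s["position"])
    print('t',s["time_s"],'pos',p,'th',round(np.degrees(np.arctan2(R[1,0],R[0,0])),2),'w',round(s["grip_width"],4),'F',np.array(s["ft_force"]),'q',np.round(s["q"],0))
    for x,y,z,t in ws:
        c,n=np.cos(np.radians(t)),np.sin(np.radians(t)); G=np.array([[c,n,0],[n,-c,0],[0,0,-1.]])
        print((x,y,z,t),np.round(R.T@(np.array([x,y,z])-p)/.5,4),np.round(np.degrees(Ro.from_matrix(R.T@G).as_rotvec())/120,4))
if __name__=="__main__": plan(*[tuple(map(float,a.split(','))) for a in sys.argv[1:]])
E
python3 plan.py .42,.24,.28,166 .597,.08,.15,166
```

```text
t 0.15 pos [0.1369 0.5325 0.2499] th 165.57 w 0.0856 F [-0.044  -0.7993  0.0236] q [ 63.  22.  74.   0.  84. -12.]
(0.42, 0.24, 0.28, 166.0) [-0.694  -0.4255 -0.06  ] [-0.0005 -0.0001 -0.0035]
(0.597, 0.08, 0.15, 166.0) [-1.1166 -0.647   0.2001] [-0.0005 -0.0001 -0.0035]
```

{"method": "arm_command", "body": {
  "commands": [-1, -0.694, -0.425, -0.06, 0, 0, -0.0035, -1, -0.694, -0.425, -0.06, 0, 0, -0.0035, -1, -0.694, -0.425, -0.06, 0, 0, -0.0035, -1, -0.694, -0.425, -0.06, 0, 0, -0.0035, -1, -0.694, -0.425, -0.06, 0, 0, -0.0035, -1, -0.694, -0.425, -0.06, 0, 0, -0.0035, -1, -0.694, -0.425, -0.06, 0, 0, -0.0035, -1, -0.694, -0.425, -0.06, 0, 0, -0.0035, -1, -0.694, -0.425, -0.06, 0, 0, -0.0035, -1, -0.694, -0.425, -0.06, 0, 0, -0.0035, -1, -0.694, -0.425, -0.06, 0, 0, -0.0035, -1, -0.694, -0.425, -0.06, 0, 0, -0.0035],
  "newtons": 30
}}

```text
time_s: 1.15
position: [0.4209, 0.2393, 0.28]
tool_rot: [[-0.97, 0.245, -0.001], [0.245, 0.97, -0.0], [0.001, -0.0, -1.0]]
ft_force: [-0.4, 0.5, -0.1]
grip_width: 0.0856
gripper_force: 0.0
```

```bash
python3 - <<'E'
from h import *; from plan import plan
snap("wrist","w1"); plan((.597,.08,.15,166),(.597,.08,.03,166))
import numpy as np
def loc(c,t,x,y):
    a=np.radians(t); return [c[0]+x*np.cos(a)+y*np.sin(a),c[1]+x*np.sin(a)-y*np.cos(a),.014]
for x in(.1215,-.1215):
    for y in(.056,-.056): print(px('w1',loc((.4338,.2889),100.2,x,y)))
E
```

```text
t 1.2 pos [0.42   0.2402 0.28  ] th 165.93 w 0.0851 F [-0.7499  0.6223  0.2574] q [ 16.  14.  81.   0.  85. -60.]
(0.597, 0.08, 0.15, 166) [-0.4215 -0.2247  0.2597] [-0.0001 -0.0004 -0.0006]
(0.597, 0.08, 0.03, 166) [-0.4217 -0.2246  0.4997] [-0.0001 -0.0004 -0.0006]
[477.8672 210.4652]
[446.9007 116.8588]
[288.79   290.6098]
[246.7844 208.976 ]
```

View pics/w1.png

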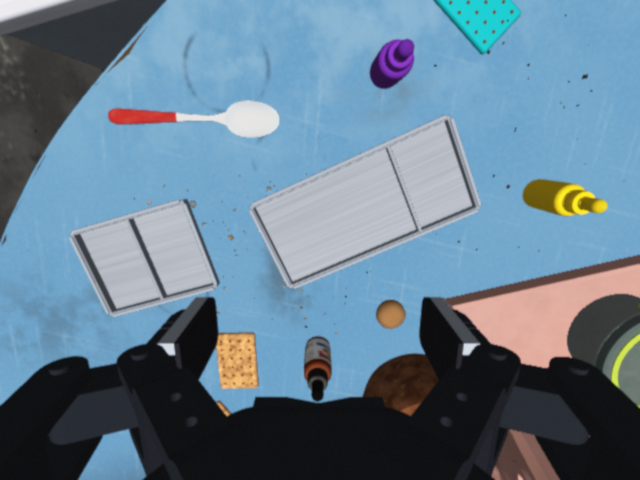

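The wrist view shows the long tray's corners at (250,208), (450,117), (480,206) and (290,288), within 4 px of the prediction. The short tray's corners are at (72,236), (185,201), (217,286) and (112,316).

```bash
python3 - <<'E'
from h import *
def rect(n,c,z):
    P=np.array([pt('w1',u,v,z)[:2] for u,v in c]); e=np.roll(P,-1,0)-P
    print(n,'ctr',P.mean(0),'sides',np.linalg.norm(e,axis=1),'ang',np.degrees(np.arctan2(e[:,1],e[:,0])))
rect('long',[(250,208),(450,117),(480,206),(290,288)],.014)
rect('short',[(72,236),(185,201),(217,286),(112,316)],.014)
print(pt('w1',317,343,.0))
E
```

```text
long ctr [0.4321 0.292 ] sides [0.2421 0.1065 0.2439 0.109 ] ang [  99.9651   10.6294  -79.4521 -170.3488]
short ctr [0.4316 0.0227] sides [0.1441 0.1089 0.142  0.1087] ang [  92.5807    0.9341  -87.4704 -177.9965]
[0.5985 0.1929 0.    ]
```

{"method": "arm_command", "body": {
  "commands": [-1, -0.4215, -0.225, 0.06, 0, 0, 0, -1, -0.4215, -0.225, 0.06, 0, 0, 0, -1, -0.4215, -0.225, 0.06, 0, 0, 0, -1, -0.4215, -0.225, 0.06, 0, 0, 0, -1, -0.4215, -0.225, 0.06, 0, 0, 0, -1, -0.4215, -0.225, 0.06, 0, 0, 0, -1, -0.4215, -0.225, 0.26, 0, 0, 0, -1, -0.4215, -0.225, 0.26, 0, 0, 0, -1, -0.4215, -0.225, 0.26, 0, 0, 0, -1, -0.4215, -0.225, 0.26, 0, 0, 0]
}}

```text
time_s: 2.03
position: [0.5949, 0.0818, 0.1458]
tool_rot: [[-0.971, 0.24, -0.009], [0.24, 0.971, 0.001], [0.009, -0.001, -1.0]]
ft_force: [-0.3, -0.1, -0.6]
grip_width: 0.0856
gripper_force: 0.0
```

```bash
python3 - <<'E'
from h import *; from plan import plan
snap("wrist","w2"); plan((.597,.08,.03,166))
E
```

```text
t 2.0833 pos [0.5963 0.0817 0.1489] th 166.1 w 0.0855 F [-0.53   -0.4749  0.7605] q [ -3.  32.  75.   0.  74. -80.]
(0.597, 0.08, 0.03, 166) [-0.0031 -0.0029  0.2379] [-0.0003 -0.0019  0.0008]
```

View pics/w2.png

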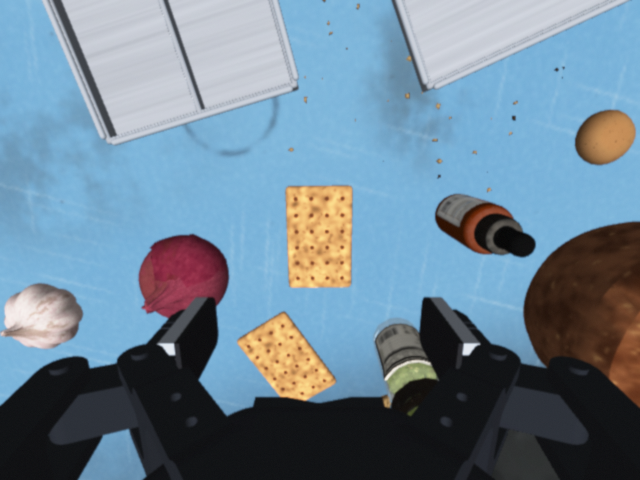

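The view shows slice B at corners (288,186), (351,186), (352,287) and (290,287), square to the tool. Slice A is centred near (287,357).

```bash
python3 - <<'E'
from h import *
def rect(n,c,z):
    P=np.array([pt('w2',u,v,z)[:2] for u,v in c]); e=np.roll(P,-1,0)-P
    print(n,'ctr',P.mean(0),'sides',np.linalg.norm(e,axis=1),'ang',np.degrees(np.arctan2(e[:,1],e[:,0])))
rect('B',[(288,186),(351,186),(352,287),(290,287)],.008)
rect('A',[(285,313),(335,379),(288,401),(238,340)],.008)
print(pt('w2',460,215,.0),pt('w2',110,138,.014),pt('w2',297,85,.014),pt('w2',428,87,.014))
E
```

```text
B ctr [0.5951 0.0834] sides [0.0482 0.0829 0.0513 0.0829] ang [  76.1065  -11.8965 -103.8727  165.9146]
A ctr [0.6945 0.0287] sides [0.0778 0.0486 0.0752 0.0487] ang [  19.7506  -75.1736 -160.0949  107.9194]
[0.6051 0.1968 0.    ] [ 0.4846 -0.0456  0.014 ] [0.483  0.0943 0.014 ] [0.5061 0.1823 0.014 ]
```

{"method": "arm_command", "body": {
  "commands": [-0.55, -0.002, 0, 0.16, 0, 0, 0, -0.55, -0.002, 0, 0.16, 0, 0, 0, -0.55, -0.002, 0, 0.21, 0, 0, 0, -0.55, -0.002, 0, 0.25, 0, 0, 0, -0.55, -0.002, 0, 0.25, 0, 0, 0, -0.55, -0.002, 0, 0.25, 0, 0, 0]
}}

```text
time_s: 2.58
position: [0.5991, 0.0807, 0.0269]
tool_rot: [[-0.971, 0.241, 0.002], [0.241, 0.971, -0.0], [-0.002, 0.0, -1.0]]
ft_force: [0.5, 0.5, 0.6]
grip_width: 0.0663
gripper_force: 0.0
```

{"method": "arm_command", "body": {
  "commands": [-0.55, 0, 0, 0.003, 0, 0, 0, -0.55, 0, 0, 0.006, 0, 0, 0, -0.55, 0, 0, 0.006, 0, 0, 0]
}}

```text
time_s: 2.83
position: [0.599, 0.0801, 0.0238]
tool_rot: [[-0.97, 0.242, 0.003], [0.242, 0.97, -0.0], [-0.002, 0.0, -1.0]]
ft_force: [-0.4, 0.4, -0.2]
grip_width: 0.0661
gripper_force: 0.0
```

```bash
python3 - <<'E'
from h import *; from plan import plan
snap("wrist","w3"); plan()
E
```

```text
t 2.8833 pos [0.5989 0.0801 0.0236] th 166.0 w 0.0663 F [-0.2469  0.3053 -0.0925] q [ -4.  41.  82.   0.  58. -80.]
```

View pics/w3.png

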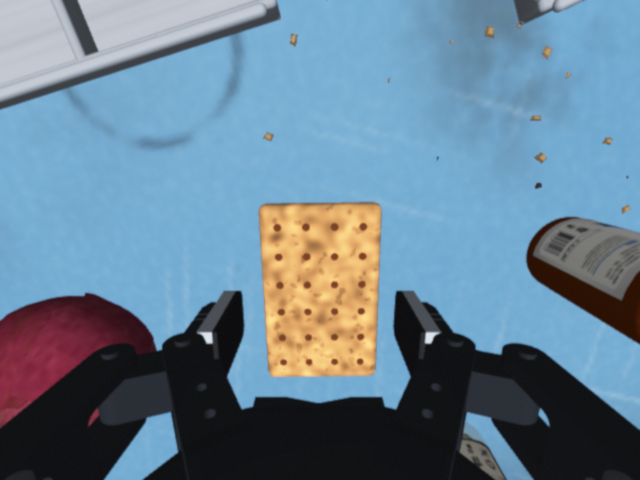

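Slice is centred between the fingers, spanning columns 260–380 and rows 204–376. I'll step down until contact.

```bash
python3 -c "
from h import *
print(px('w3',[.5989,.0801,.008]),pt('w3',320,205,.008),pt('w3',321,375,.008))"
```

```text
[317.7915 305.5706] [0.5549 0.092  0.008 ] [0.6347 0.0728 0.008 ]
```

{"method": "arm_command", "body": {
  "commands": [-0.55, 0, 0, 0.002, 0, 0, 0, -0.55, 0, 0, 0.004, 0, 0, 0, -0.55, 0, 0, 0.006, 0, 0, 0, -0.55, 0, 0, 0.006, 0, 0, 0]
}}

```text
time_s: 3.22
position: [0.5983, 0.08, 0.0191]
tool_rot: [[-0.97, 0.242, -0.0], [0.242, 0.97, 0.0], [0.0, -0.0, -1.0]]
ft_force: [-0.3, -0.4, -0.5]
grip_width: 0.0663
gripper_force: 0.0
```

{"method": "arm_command", "body": {
  "commands": [-0.55, 0.006, 0, 0.002, 0, 0, 0, -0.55, 0.006, 0, 0.004, 0, 0, 0, -0.55, 0.006, 0, 0.006, 0, 0, 0, -0.55, 0.006, 0, 0.006, 0, 0, 0]
}}

```text
time_s: 3.55
position: [0.5953, 0.0807, 0.0161]
tool_rot: [[-0.97, 0.242, -0.0], [0.242, 0.97, 0.0], [0.0, -0.0, -1.0]]
ft_force: [-0.1, 0.1, -0.6]
grip_width: 0.0661
gripper_force: 0.0
```

{"method": "arm_command", "body": {
  "commands": [-0.35, 0, 0, 0, 0, 0, 0, -0.35, 0, 0, 0, 0, 0, 0, -0.3, 0, 0, 0, 0, 0, 0, -0.2, 0, 0, 0, 0, 0, 0, -0.1, 0, 0, 0, 0, 0, 0, 0, 0, 0, 0, 0, 0, 0, 0, 0, 0, 0, 0, 0, 0, 0, 0, 0, 0, 0, 0, 0]
}}

```text
time_s: 4.22
position: [0.5956, 0.0807, 0.0166]
tool_rot: [[-0.97, 0.242, 0.0], [0.242, 0.97, -0.0], [-0.0, 0.0, -1.0]]
ft_force: [-1.4, -0.0, 5.5]
grip_width: 0.0509
gripper_force: 31.5
```

```bash
python3 plan.py .596,.081,.12,166 .444,.2285,.10,100.1 .444,.2285,.035,100.1
```

```text
t 4.2167 pos [0.5956 0.0807 0.0166] th 166.0 w 0.0509 F [-1.4082 -0.0107  5.4652] q [ -4.  41.  82.  -0.  57. -80.]
(0.596, 0.081, 0.12, 166.0) [-0.0008  0.0008 -0.2067] [ 0.      0.0002 -0.    ]
(0.444, 0.2285, 0.1, 100.1) [ 0.3656  0.2135 -0.1669] [0.0001 0.0002 0.5491]
(0.444, 0.2285, 0.035, 100.1) [ 0.3656  0.2135 -0.0369] [0.0001 0.0002 0.5491]
```

{"method": "arm_command", "body": {
  "commands": [0, 0, 0, -0.05, 0, 0, 0, 0, 0, 0, -0.1, 0, 0, 0, 0, 0, 0, -0.17, 0, 0, 0, 0, 0.36, 0.213, -0.17, 0, 0, 0.549, 0, 0.366, 0.2135, -0.167, 0, 0, 0.549, 0, 0.366, 0.2135, -0.167, 0, 0, 0.549, 0, 0.366, 0.2135, -0.167, 0, 0, 0.549, 0, 0.366, 0.2135, -0.167, 0, 0, 0.549, 0, 0.366, 0.2135, -0.167, 0, 0, 0.549, 0, 0.366, 0.2135, -0.167, 0, 0, 0.549, 0, 0.366, 0.2135, -0.167, 0, 0, 0.549, 0, 0.366, 0.2135, -0.167, 0, 0, 0.549]
}}

```text
time_s: 5.22
position: [0.4434, 0.2289, 0.0996]
tool_rot: [[-0.205, 0.979, -0.0], [0.979, 0.205, -0.0], [-0.0, -0.0, -1.0]]
ft_force: [1.0, -0.0, -0.5]
grip_width: 0.051
gripper_force: 31.7
```

{"method": "arm_command", "body": {
  "commands": [0, 0, 0, 0, 0, 0, 0, 0, 0, 0, 0, 0, 0, 0, 0, 0, 0, 0, 0, 0, 0, 0, 0, 0, 0, 0, 0, 0]
}}

```text
time_s: 5.55
position: [0.4438, 0.2285, 0.0997]
tool_rot: [[-0.213, 0.977, -0.0], [0.977, 0.213, -0.0], [-0.0, -0.0, -1.0]]
ft_force: [-0.8, -0.3, 0.1]
grip_width: 0.0512
gripper_force: 31.7
```

```bash
python3 - <<'E'
from h import *; from plan import plan
snap("wrist","w4"); plan((.444,.2285,.1,100.1),(.444,.2285,.035,100.1),(.444,.2285,.02,100.1))
E
```

```text
t 5.6 pos [0.4437 0.2285 0.0997] th 102.27 w 0.0509 F [0.4344 1.0453 0.3049] q [14. 27. 95.  0. 58.  1.]
(0.444, 0.2285, 0.1, 100.1) [-0.0001  0.0005 -0.0005] [-0.0001 -0.      0.0181]
(0.444, 0.2285, 0.035, 100.1) [-0.0001  0.0005  0.1295] [-0.0001 -0.      0.0181]
(0.444, 0.2285, 0.02, 100.1) [-0.0001  0.0005  0.1595] [-0.0001 -0.      0.0181]
```

View pics/w4.png

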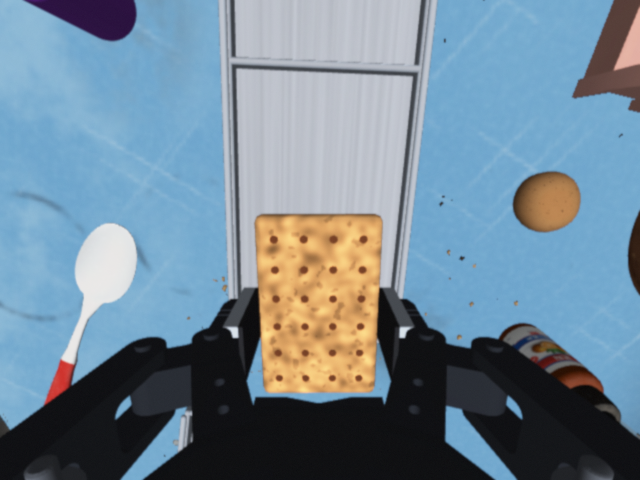

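The picture shows the slice held square over the long compartment, at columns 257–382. The cross wall runs from (232,62) to (418,69).

```bash
python3 - <<'E'
from h import *
a=pt('w4',226,62,.014);b=pt('w4',429,69,.014);print(a,b,(a+b)/2,np.linalg.norm(a-b),np.degrees(np.arctan2(*(b-a)[1::-1])))
for u,v in[(257,214),(382,214),(375,391),(264,391)]: print(pt('w4',u,v,.0925))
print(pt('w4',185,435,.014))
E
```

```text
[0.3689 0.3295 0.014 ] [0.4805 0.3502 0.014 ] [0.4247 0.3398 0.014 ] 0.11351059937175659 10.51447293054521
[0.4109 0.266  0.0925]
[0.4588 0.2764 0.0925]
[0.4771 0.1965 0.0925]
[0.4276 0.1857 0.0925]
[0.3748 0.0683 0.014 ]
```

{"method": "arm_command", "body": {
  "commands": [0, -0.003, 0, 0.06, 0, 0, 0.016, 0, -0.003, 0, 0.12, 0, 0, 0.016, 0, -0.003, 0, 0.14, 0, 0, 0.016, 0, -0.003, 0, 0.15, 0, 0, 0.016, 0, -0.003, 0, 0.155, 0, 0, 0.016, 0, -0.003, 0, 0.158, 0, 0, 0.016, 0, -0.003, 0, 0.158, 0, 0, 0.016, 0, -0.003, 0, 0.158, 0, 0, 0.016]
}}

```text
time_s: 6.27
position: [0.4445, 0.2272, 0.0216]
tool_rot: [[-0.178, 0.984, 0.002], [0.984, 0.178, 0.0], [0.0, 0.002, -1.0]]
ft_force: [-0.2, 0.3, -0.5]
grip_width: 0.0512
gripper_force: 31.7
```

{"method": "arm_command", "body": {
  "commands": [0, 0, 0, 0.002, 0, 0, 0, 0, 0, 0, 0.002, 0, 0, 0, 0, 0, 0, 0.002, 0, 0, 0]
}}

```text
time_s: 6.52
position: [0.4441, 0.2271, 0.0201]
tool_rot: [[-0.178, 0.984, 0.001], [0.984, 0.178, 0.0], [0.0, 0.001, -1.0]]
ft_force: [0.2, 0.1, 0.5]
grip_width: 0.051
gripper_force: 31.7
```

{"method": "arm_command", "body": {
  "commands": [-0.35, 0, 0, 0, 0, 0, 0, -0.42, 0, 0, 0, 0, 0, 0, -0.42, 0, 0, 0, 0, 0, 0, -0.42, 0, 0, 0, 0, 0, 0, -0.42, 0, 0, -0.03, 0, 0, 0, -0.42, 0, 0, -0.1, 0, 0, 0, -0.42, 0, 0, -0.17, 0, 0, 0, -0.42, 0, 0, -0.24, 0, 0, 0, -0.42, 0, 0, -0.24, 0, 0, 0, -0.42, 0, 0, -0.24, 0, 0, 0]
}}

```text
time_s: 7.35
position: [0.4446, 0.2273, 0.1413]
tool_rot: [[-0.178, 0.984, 0.004], [0.984, 0.178, 0.001], [0.0, 0.004, -1.0]]
ft_force: [-0.7, 0.3, -0.2]
grip_width: 0.0607
gripper_force: 0.0
```

```bash
python3 - <<'E'
from h import *; from plan import plan
snap("wrist","w5"); plan((.696,.026,.14,199.3),(.62,.05,.16,199.3))
E
```

```text
t 7.4 pos [0.4438 0.2271 0.1398] th 100.25 w 0.0607 F [-0.0707 -0.0855 -0.623 ] q [13. 23. 92. -0. 64.  3.]
(0.696, 0.026, 0.14, 199.3) [-0.4855  0.4248 -0.0004] [ 0.0001  0.0001 -0.8254]
(0.62, 0.05, 0.16, 199.3) [-0.4112  0.2838 -0.0404] [ 0.0001  0.0001 -0.8254]
```

View pics/w5.png

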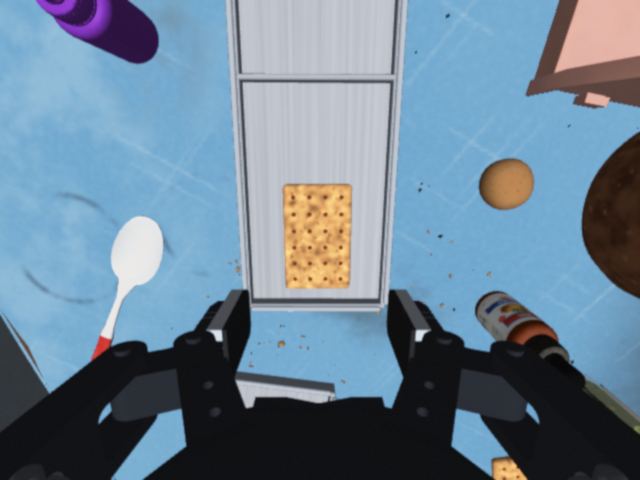

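Slice 1 lies flat and lengthwise at (283–351, 184–289), centred in the compartment. Next is slice A.

```bash
python3 - <<'E'
from h import *
a=np.radians(100.3);ux=np.array([np.cos(a),np.sin(a)]);uy=np.array([-ux[1],ux[0]])
for u,v in[(317,184),(318,288.5),(284,236),(351,236)]:
    p=pt('w5',u,v,.011); r=p[:2]-[.4335,.291]; print(p,'local',r@ux,r@uy)
E
```

```text
[0.4363 0.2693 0.011 ] local -0.021894033348960264 0.0011043854619826477
[0.4519 0.1873 0.011 ] local -0.1053139884085348 0.0004415862068570734
[0.4183 0.2256 0.011 ] local -0.061586383700994306 0.026623572411964412
[0.4692 0.2348 0.011 ] local -0.061663927211081035 -0.025066994798189513
```

{"method": "arm_command", "body": {
  "commands": [-0.55, -0.48, 0.42, -0.04, 0, 0, -0.825, -0.55, -0.48, 0.42, -0.04, 0, 0, -0.825, -0.55, -0.48, 0.42, -0.04, 0, 0, -0.825, -0.55, -0.48, 0.42, -0.04, 0, 0, -0.825, -0.55, -0.48, 0.42, -0.04, 0, 0, -0.825, -0.55, -0.48, 0.42, -0.04, 0, 0, -0.825, -0.55, -0.48, 0.42, -0.04, 0, 0, -0.825, -0.55, -0.48, 0.42, -0.04, 0, 0, -0.825, -0.55, -0.48, 0.42, -0.04, 0, 0, -0.825, -0.55, -0.48, 0.42, -0.04, 0, 0, -0.825, -0.55, -0.48, 0.42, -0.04, 0, 0, -0.825, -0.55, -0.48, 0.42, -0.04, 0, 0, -0.825]
}}

```text
time_s: 8.4
position: [0.6929, 0.0281, 0.1569]
tool_rot: [[-0.994, -0.109, -0.004], [-0.109, 0.994, 0.001], [0.004, 0.001, -1.0]]
ft_force: [-0.7, -0.3, 0.3]
grip_width: 0.0665
gripper_force: 0.0
```

{"method": "arm_command", "body": {
  "commands": [-0.55, 0, 0, 0, 0, 0, 0, -0.55, 0, 0, 0, 0, 0, 0, -0.55, 0, 0, 0, 0, 0, 0, -0.55, 0, 0, 0, 0, 0, 0]
}}

```text
time_s: 8.73
position: [0.6933, 0.0283, 0.1592]
tool_rot: [[-0.995, -0.101, -0.001], [-0.101, 0.995, 0.0], [0.001, 0.0, -1.0]]
ft_force: [0.5, -0.2, -0.5]
grip_width: 0.0661
gripper_force: 0.0
```

```bash
python3 plan.py .697,.0265,.06,199.3
```

```text
t 8.7333 pos [0.6933 0.0283 0.1592] th -174.22 w 0.0661 F [ 0.5327 -0.2307 -0.5175] q [  -7.   40.   56.    0.   84. -103.]
(0.697, 0.0265, 0.06, 199.3) [-0.0073 -0.0045  0.1984] [ 0.0002 -0.0004 -0.1127]
```

{"method": "arm_command", "body": {
  "commands": [-0.55, -0.007, -0.0045, 0.05, 0, 0, -0.113, -0.55, -0.007, -0.0045, 0.1, 0, 0, -0.113, -0.55, -0.007, -0.0045, 0.15, 0, 0, -0.113, -0.55, -0.007, -0.0045, 0.198, 0, 0, -0.113, -0.55, -0.007, -0.0045, 0.198, 0, 0, -0.113, -0.55, -0.007, -0.0045, 0.198, 0, 0, -0.113]
}}

```text
time_s: 9.23
position: [0.6968, 0.0265, 0.0602]
tool_rot: [[-0.943, -0.332, -0.002], [-0.332, 0.943, 0.0], [0.002, 0.001, -1.0]]
ft_force: [0.4, -0.8, 1.7]
grip_width: 0.0658
gripper_force: 0.0
```

```bash
python3 - <<'E'
from h import *; from plan import plan
snap("wrist","w6"); plan()
E
```

```text
t 9.2833 pos [0.6976 0.0264 0.0619] th -160.57 w 0.0662 F [-0.2981 -0.1399  0.9206] q [  -8.   46.   62.   -0.   72. -117.]
```

View pics/w6.png

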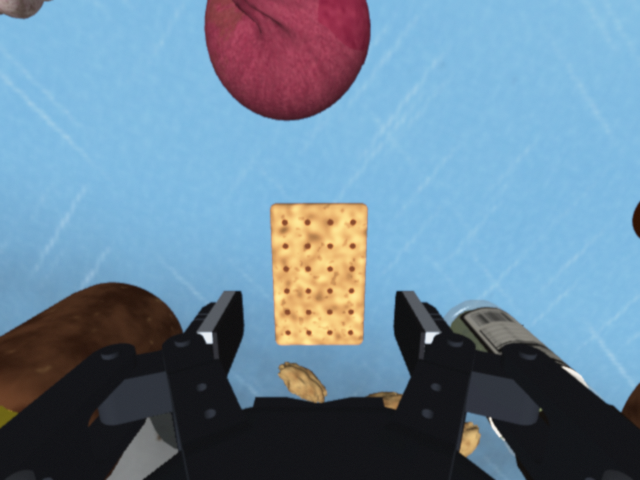

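Slice A sits square between the fingers at columns 271–368 and rows 204–345. The brown jar is at left, with its near edge about (180,325).

```bash
python3 - <<'E'
from h import *
from plan import plan
a,b=pt('w6',319,204,.008),pt('w6',319.5,345,.008);c=(a+b)/2;print(a,b,c,pt('w6',180,325,.0),pt('w6',180,325,.05))
plan((c[0],c[1],.021,199.43),(c[0],c[1],.0165,199.43))
E
```

```text
[0.6586 0.0137 0.008 ] [0.737  0.0417 0.008 ] [0.6978 0.0277 0.008 ] [ 0.7567 -0.0404  0.    ] [ 0.7231 -0.0284  0.05  ]
t 9.2833 pos [0.6976 0.0264 0.0619] th -160.57 w 0.0662 F [-0.2981 -0.1399  0.9206] q [  -8.   46.   62.   -0.   72. -117.]
(np.float64(0.6977808090816737), np.float64(0.027739163951715957), 0.021, 199.43) [-0.0012  0.0025  0.0818] [-0.0003  0.0005  0.    ]
(np.float64(0.6977808090816737), np.float64(0.027739163951715957), 0.0165, 199.43) [-0.0012  0.0025  0.0908] [-0.0003  0.0005  0.    ]
```

{"method": "arm_command", "body": {
  "commands": [-0.55, -0.001, 0.002, 0.05, 0, 0, 0, -0.55, -0.001, 0.002, 0.07, 0, 0, 0, -0.55, -0.001, 0.002, 0.082, 0, 0, 0, -0.55, -0.001, 0.002, 0.088, 0, 0, 0, -0.55, -0.001, 0.002, 0.091, 0, 0, 0, -0.55, -0.001, 0.002, 0.091, 0, 0, 0, -0.55, -0.001, 0.002, 0.091, 0, 0, 0]
}}

```text
time_s: 9.87
position: [0.6976, 0.0275, 0.0162]
tool_rot: [[-0.943, -0.333, 0.001], [-0.333, 0.943, -0.0], [-0.001, -0.001, -1.0]]
ft_force: [0.5, 0.3, -0.1]
grip_width: 0.0663
gripper_force: 0.0
```

{"method": "arm_command", "body": {
  "commands": [-0.35, 0, 0, 0, 0, 0, 0, -0.35, 0, 0, 0, 0, 0, 0, -0.3, 0, 0, 0, 0, 0, 0, -0.2, 0, 0, 0, 0, 0, 0, -0.1, 0, 0, 0, 0, 0, 0, 0, 0, 0, 0, 0, 0, 0, 0, 0, 0, 0, 0, 0, 0, 0, 0, 0, 0, 0, 0, 0]
}}

```text
time_s: 10.53
position: [0.6975, 0.0275, 0.016]
tool_rot: [[-0.943, -0.333, 0.001], [-0.333, 0.943, -0.0], [-0.001, -0.0, -1.0]]
ft_force: [-0.2, 1.0, 5.5]
grip_width: 0.0511
gripper_force: 33.7
```

```bash
python3 plan.py .64,.08,.12,160 .434,.284,.12,100.3
```

```text
t 10.5333 pos [0.6975 0.0275 0.016 ] th -160.52 w 0.0511 F [-0.1643  0.9978  5.5042] q [  -7.   49.   64.    0.   67. -117.]
(0.64, 0.08, 0.12, 160.0) [ 0.0732  0.1373 -0.2082] [-0.      0.0004  0.329 ]
(0.434, 0.284, 0.12, 100.3) [ 0.3255  0.6593 -0.2086] [0.0002 0.0004 0.8265]
```

{"method": "arm_command", "body": {
  "commands": [0, 0, 0, -0.05, 0, 0, 0, 0, 0, 0, -0.1, 0, 0, 0, 0, 0, 0, -0.18, 0, 0, 0, 0, 0, 0, -0.26, 0, 0, 0, 0, 0.16, 0.33, -0.268, 0, 0, 0.4, 0, 0.16, 0.33, -0.268, 0, 0, 0.4, 0, 0.16, 0.33, -0.268, 0, 0, 0.4, 0, 0.16, 0.33, -0.268, 0, 0, 0.4, 0, 0.32, 0.65, -0.268, 0, 0, 0.8, 0, 0.32, 0.65, -0.268, 0, 0, 0.8, 0, 0.32, 0.65, -0.268, 0, 0, 0.8, 0, 0.32, 0.65, -0.268, 0, 0, 0.8]
}}

```text
time_s: 11.53
position: [0.4595, 0.2592, 0.1491]
tool_rot: [[-0.793, 0.61, -0.0], [0.61, 0.793, -0.0], [0.0, -0.0, -1.0]]
ft_force: [0.8, 0.8, -1.3]
grip_width: 0.0509
gripper_force: 31.8
```

```bash
python3 plan.py .4346,.2851,.10,100.3
```

```text
t 11.5333 pos [0.4595 0.2592 0.1491] th 142.43 w 0.0509 F [ 0.7898  0.8484 -1.266 ] q [ 17.  25.  87.   0.  68. -36.]
(0.4346, 0.2851, 0.1, 100.3) [0.0711 0.0108 0.0983] [-0.0002 -0.0001  0.3511]
```

{"method": "arm_command", "body": {
  "commands": [0, 0.071, 0.011, 0.098, 0, 0, 0.351, 0, 0.071, 0.011, 0.098, 0, 0, 0.351, 0, 0.071, 0.011, 0.098, 0, 0, 0.351, 0, 0.071, 0.011, 0.098, 0, 0, 0.351, 0, 0.071, 0.011, 0.098, 0, 0, 0.351, 0, 0.071, 0.011, 0.098, 0, 0, 0.351, 0, 0.071, 0.011, 0.098, 0, 0, 0.351, 0, 0.071, 0.011, 0.098, 0, 0, 0.351]
}}

```text
time_s: 12.2
position: [0.4364, 0.284, 0.1001]
tool_rot: [[-0.188, 0.982, -0.0], [0.982, 0.188, -0.0], [-0.0, -0.0, -1.0]]
ft_force: [0.4, -0.2, 0.0]
grip_width: 0.0511
gripper_force: 31.8
```

```bash
python3 plan.py .4346,.2851,.05,100.3 .4346,.2851,.026,100.3
```

```text
t 12.2 pos [0.4364 0.284  0.1001] th 100.85 w 0.0511 F [ 0.4061 -0.2063  0.0032] q [20. 28. 92. -0. 60.  9.]
(0.4346, 0.2851, 0.05, 100.3) [ 0.0029 -0.003   0.1002] [-0.0001  0.      0.0046]
(0.4346, 0.2851, 0.026, 100.3) [ 0.0029 -0.003   0.1482] [-0.0001  0.      0.0046]
```

{"method": "arm_command", "body": {
  "commands": [0, 0.003, -0.003, 0.05, 0, -0.067, 0.004, 0, 0.003, -0.003, 0.1, 0, -0.067, 0.004, 0, 0.003, -0.003, 0.1, 0, -0.067, 0.004, 0, 0.003, -0.003, 0.1, 0, -0.067, 0.004, 0, 0.003, -0.003, 0.1, 0, -0.067, 0.004]
}}

```text
time_s: 12.62
position: [0.4352, 0.2851, 0.0512]
tool_rot: [[-0.176, 0.984, 0.026], [0.975, 0.178, -0.136], [-0.139, 0.001, -0.99]]
ft_force: [-0.2, -0.4, -0.5]
grip_width: 0.051
gripper_force: 31.8
```

```bash
python3 plan.py .4346,.2851,.05,100.3 .4346,.2851,.0265,100.3
```

```text
t 12.6167 pos [0.4352 0.2851 0.0512] th 100.24 w 0.051 F [-0.1787 -0.3646 -0.5192] q [24. 34. 92. -9. 56. 19.]
(0.4346, 0.2851, 0.05, 100.3) [ 0.0005 -0.0012  0.0024] [ 0.0006  0.0665 -0.0005]
(0.4346, 0.2851, 0.0265, 100.3) [ 0.007  -0.0013  0.049 ] [ 0.0006  0.0665 -0.0005]
```

{"method": "arm_command", "body": {
  "commands": [0, 0.003, -0.001, 0.025, 0, 0, 0, 0, 0.006, -0.001, 0.04, 0, 0, 0, 0, 0.007, -0.001, 0.046, 0, 0, 0, 0, 0.007, -0.001, 0.049, 0, 0, 0, 0, 0.007, -0.001, 0.049, 0, 0, 0]
}}

```text
time_s: 13.03
position: [0.4344, 0.285, 0.0258]
tool_rot: [[-0.175, 0.984, 0.025], [0.975, 0.177, -0.137], [-0.14, 0.001, -0.99]]
ft_force: [0.0, 1.0, 0.7]
grip_width: 0.0508
gripper_force: 31.8
```

```bash
python3 - <<'E'
from h import *; from plan import plan
snap("wrist","w7"); plan((.4346,.2851,.0248,100.3))
E
```

```text
t 13.0833 pos [0.4345 0.2851 0.026 ] th 100.17 w 0.051 F [-0.2542 -0.3686 -0.415 ] q [ 24.  36.  94. -10.  53.  20.]
(0.4346, 0.2851, 0.0248, 100.3) [0.0003 0.0003 0.0023] [ 0.0005  0.0669 -0.001 ]
```

View pics/w7.png

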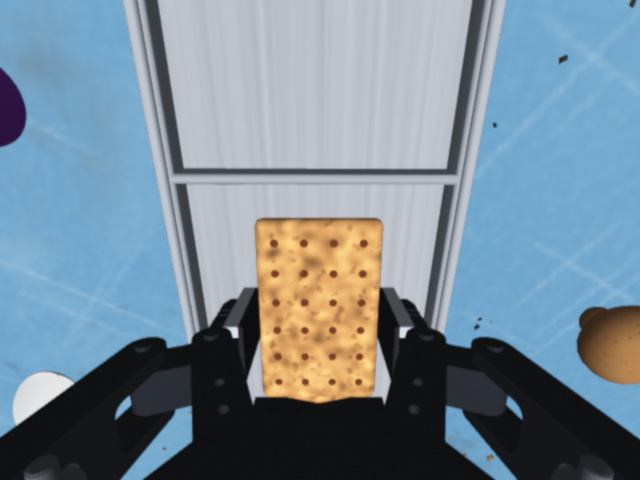

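Slice 2 is aligned, with its leading end at row 218 clear of the cross wall at row 178. I'll release it and back off along the tool axis.

{"method": "arm_command", "body": {
  "commands": [0, 0, 0, 0.0015, 0, 0, 0, 0, 0, 0, 0.002, 0, 0, 0, -0.3, 0, 0, 0.002, 0, 0, 0, -0.4, 0, 0, 0.002, 0, 0, 0, -0.42, 0, 0, 0.002, 0, 0, 0, -0.42, 0, 0, 0.002, 0, 0, 0, -0.42, 0, 0, -0.03, 0, 0, 0, -0.42, 0, 0, -0.1, 0, 0, 0, -0.42, 0, 0, -0.17, 0, 0, 0, -0.42, -0.06, 0, -0.28, 0, 0.067, 0, -0.42, -0.06, 0, -0.34, 0, 0.067, 0, -0.42, -0.06, 0, -0.34, 0, 0.067, 0]
}}

```text
time_s: 14.08
position: [0.4372, 0.2789, 0.2046]
tool_rot: [[-0.175, 0.984, 0.011], [0.985, 0.175, 0.005], [0.003, 0.011, -1.0]]
ft_force: [1.1, 0.4, 0.6]
grip_width: 0.0607
gripper_force: 0.0
```

```bash
python3 - <<'E'
from h import *; from plan import plan
snap("wrist","w8"); plan((.58,.20,.22,170),(.70,.124,.2,180),(.70,.124,.09,180))
E
```

```text
t 14.1333 pos [0.4369 0.2791 0.203 ] th 100.11 w 0.0608 F [ 0.8552 -0.1459  0.4367] q [19. 21. 84. -0. 74.  9.]
(0.58, 0.2, 0.22, 170) [-0.2059  0.2543 -0.0318] [ 0.0045  0.0023 -0.5825]
(0.7, 0.124, 0.2, 180) [-0.3978  0.4636  0.01  ] [ 0.0044  0.0027 -0.6658]
(0.7, 0.124, 0.09, 180) [-0.3981  0.4614  0.23  ] [ 0.0044  0.0027 -0.6658]
```

View pics/w8.png

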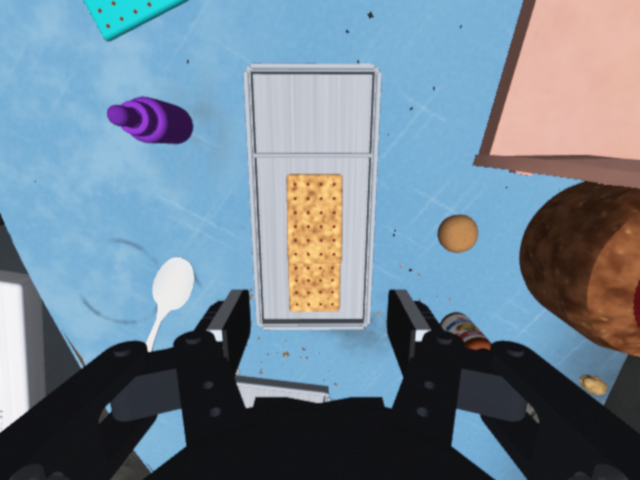

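The shingle lies straight: ends at rows 174 and 312, lap edge near row 262. I'll compute the lap.

```bash
python3 - <<'E'
from h import *
a=np.radians(100.3);ux=np.array([np.cos(a),np.sin(a)]);uy=np.array([-ux[1],ux[0]])
for u,v,z in[(315,174,.011),(315,262,.019),(314,312,.011)]:
    r=pt('w8',u,v,z)[:2]-[.4335,.291]; print(r@ux,r@uy)
# edge search along column band
im=cv2.cvtColor(cv2.imread('pics/w8.png'),cv2.COLOR_BGR2GRAY)[:,295:335].mean(1); print(im[250:275].round(0))
E
```

```text
0.03329167154276614 -0.0005875832579651845
-0.049052384443756016 -8.117747913326158e-05
-0.10581452377100656 0.00127771702876552
[200. 199. 192. 178. 171. 178. 188. 190. 190. 190. 191. 189. 184. 183.
 186. 184. 177. 166. 165. 174. 181. 182. 182. 182. 181.]
```

Slice 2's edge is at local −49 mm and slice 1's end at −22 mm. That is a 27 mm lap, about a third. Now the jar.

{"method": "arm_command", "body": {
  "commands": [-0.6, -0.398, 0.463, 0.01, 0.0045, 0.0027, -0.666, -0.6, -0.398, 0.463, 0.01, 0.0045, 0.0027, -0.666, -0.6, -0.398, 0.463, 0.01, 0.0045, 0.0027, -0.666, -0.6, -0.398, 0.463, 0.01, 0.0045, 0.0027, -0.666, -0.6, -0.398, 0.463, 0.01, 0.0045, 0.0027, -0.666, -0.6, -0.398, 0.463, 0.01, 0.0045, 0.0027, -0.666, -0.6, -0.398, 0.463, 0.01, 0.0045, 0.0027, -0.666, -0.6, -0.398, 0.463, 0.01, 0.0045, 0.0027, -0.666, -0.6, -0.398, 0.463, 0.01, 0.0045, 0.0027, -0.666, -0.6, -0.398, 0.463, 0.01, 0.0045, 0.0027, -0.666, -0.6, -0.398, 0.463, 0.01, 0.0045, 0.0027, -0.666, -0.6, -0.398, 0.463, 0.01, 0.0045, 0.0027, -0.666]
}}

```text
time_s: 15.13
position: [0.6979, 0.1246, 0.1909]
tool_rot: [[-1.0, -0.007, -0.012], [-0.007, 1.0, -0.004], [0.012, -0.004, -1.0]]
ft_force: [-0.5, 0.3, 0.7]
grip_width: 0.0684
gripper_force: 0.0
```

```bash
python3 - <<'E'
from h import *; from plan import plan
snap("wrist","w9"); plan((.70,.124,.14,180),(.70,.124,.08,180))
print(px('w9',[.70,.124,.105]))
im=cv2.imread('pics/w9.png'); cv2.imwrite('pics/w9s.png',im)
E
```

```text
t 15.1833 pos [0.6979 0.1247 0.1913] th -179.85 w 0.0685 F [-0.5864 -1.2135 -0.4103] q [  1.  41.  50.  -0.  90. -89.]
(0.7, 0.124, 0.14, 180) [-0.0054 -0.001   0.1025] [-0.0017 -0.0056  0.0013]
(0.7, 0.124, 0.08, 180) [-0.0068 -0.0005  0.2225] [-0.0017 -0.0056  0.0013]
[317.4225 262.0218]
```

View pics/w9.png

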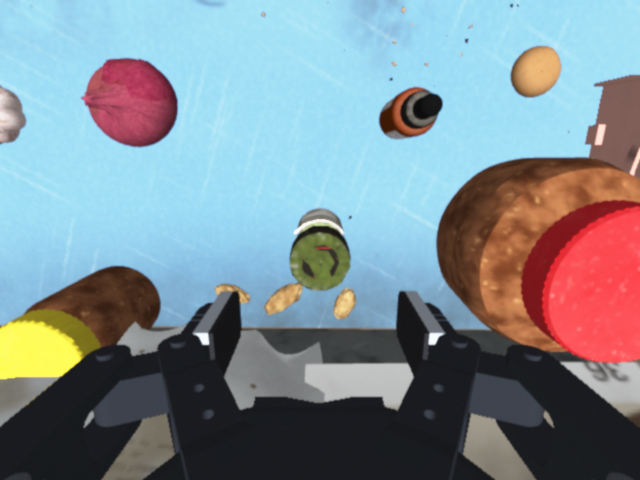

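The jar's cap is centred at (320,260), against a prediction of (317,262). The red-lidded jar's near edge is at column 438.

```bash
python3 - <<'E'
from h import *; from plan import plan
print(pt('w9',320,260,.105),'red',pt('w9',438,240,.06),pt('w9',525,280,.14),'drop',pt('w9',432,104,.1),'garl?',pt('w9',0,115,.025))
p=pt('w9',320,260,.105)
plan((p[0],p[1],.14,180),(p[0],p[1],.078,180))
E
```

```text
[0.6986 0.1257 0.105 ] red [0.6961 0.2172 0.06  ] [0.698  0.2383 0.14  ] drop [0.6029 0.1911 0.1   ] garl? [ 0.6038 -0.1328  0.025 ]
t 15.1833 pos [0.6979 0.1247 0.1913] th -179.85 w 0.0685 F [-0.5864 -1.2135 -0.4103] q [  1.  41.  50.  -0.  90. -89.]
(np.float64(0.6986065333271072), np.float64(0.12566616871111289), 0.14, 180) [-0.0026  0.0024  0.1025] [-0.0017 -0.0056  0.0013]
(np.float64(0.6986065333271072), np.float64(0.12566616871111289), 0.078, 180) [-0.004   0.0028  0.2265] [-0.0017 -0.0056  0.0013]
```

{"method": "arm_command", "body": {
  "commands": [-0.6, -0.004, 0.001, 0.08, -0.0017, -0.0056, 0, -0.6, -0.005, 0.001, 0.15, -0.0017, -0.0056, 0, -0.6, -0.005, 0.001, 0.2, -0.0017, -0.0056, 0, -0.6, -0.006, 0.001, 0.226, -0.0017, -0.0056, 0, -0.6, -0.006, 0.001, 0.226, -0.0017, -0.0056, 0, -0.6, -0.006, 0.001, 0.226, -0.0017, -0.0056, 0],
  "newtons": 40
}}

```text
time_s: 15.68
position: [0.6999, 0.1247, 0.0794]
tool_rot: [[-1.0, 0.0, 0.001], [0.0, 1.0, 0.0], [-0.001, 0.0, -1.0]]
ft_force: [0.7, 0.5, 0.2]
grip_width: 0.0681
gripper_force: 0.0
```

{"method": "arm_command", "body": {
  "commands": [-0.3, 0, 0, 0, 0, 0, 0, -0.2, 0, 0, 0, 0, 0, 0, -0.1, 0, 0, 0, 0, 0, 0, 0, 0, 0, 0, 0, 0, 0, 0.1, 0, 0, 0, 0, 0, 0, 0.2, 0, 0, 0, 0, 0, 0, 0.3, 0, 0, 0, 0, 0, 0, 0.3, 0, 0, 0, 0, 0, 0, 0.3, 0, 0, 0, 0, 0, 0]
}}

```text
time_s: 16.43
position: [0.7005, 0.1246, 0.0812]
tool_rot: [[-1.0, -0.002, 0.004], [-0.002, 1.0, 0.001], [-0.004, 0.001, -1.0]]
ft_force: [-0.8, 0.3, 5.4]
grip_width: 0.0399
gripper_force: 40.3
```

```bash
python3 plan.py .6995,.125,.2,180 .62,.16,.24,170 .4184,.3741,.2,140
```

```text
t 16.4333 pos [0.7005 0.1246 0.0812] th -179.9 w 0.0399 F [-0.8411  0.3423  5.3868] q [  1.  46.  58.   0.  76. -90.]
(0.6995, 0.125, 0.2, 180.0) [ 0.001   0.0009 -0.2377] [0.0003 0.0021 0.0009]
(0.62, 0.16, 0.24, 170.0) [ 0.1595  0.0712 -0.3183] [0.0004 0.0021 0.0842]
(0.4184, 0.3741, 0.2, 140.0) [ 0.5623  0.5001 -0.2399] [0.001  0.0019 0.3342]
```

{"method": "arm_command", "body": {
  "commands": [0.3, 0, 0, -0.06, 0, 0.002, 0, 0.3, 0, 0, -0.14, 0, 0.002, 0, 0.3, 0, 0, -0.22, 0, 0.002, 0, 0.3, 0, 0, -0.28, 0, 0.002, 0, 0.3, 0.2, 0.06, -0.28, 0, 0.002, 0.1, 0.3, 0.2, 0.06, -0.28, 0, 0.002, 0.1, 0.3, 0.2, 0.06, -0.28, 0, 0.002, 0.1, 0.3, 0.562, 0.5, -0.28, 0.001, 0.002, 0.334, 0.3, 0.562, 0.5, -0.28, 0.001, 0.002, 0.334, 0.3, 0.562, 0.5, -0.28, 0.001, 0.002, 0.334, 0.3, 0.562, 0.5, -0.28, 0.001, 0.002, 0.334, 0.3, 0.562, 0.5, -0.28, 0.001, 0.002, 0.334]
}}

```text
time_s: 17.43
position: [0.4678, 0.3132, 0.2194]
tool_rot: [[-0.762, 0.648, -0.002], [0.648, 0.762, -0.001], [0.001, -0.002, -1.0]]
ft_force: [0.4, 0.5, -1.5]
grip_width: 0.0402
gripper_force: 40.8
```

```bash
python3 plan.py .4184,.3741,.14,140 .4184,.3741,.11,140
```

```text
t 17.4333 pos [0.4678 0.3132 0.2194] th 139.63 w 0.0402 F [ 0.3627  0.5216 -1.5149] q [ 22.  25.  75.   0.  80. -28.]
(0.4184, 0.3741, 0.14, 140.0) [0.1539 0.0291 0.1589] [-0.0009 -0.0007 -0.0031]
(0.4184, 0.3741, 0.11, 140.0) [0.1539 0.0292 0.2189] [-0.0009 -0.0007 -0.0031]
```

{"method": "arm_command", "body": {
  "commands": [0.3, 0.154, 0.029, 0, 0, 0, 0, 0.3, 0.154, 0.029, 0, 0, 0, 0, 0.3, 0.154, 0.029, 0.02, 0, 0, 0, 0.3, 0.154, 0.029, 0.1, 0, 0, 0, 0.3, 0.154, 0.029, 0.17, 0, 0, 0, 0.3, 0.154, 0.029, 0.21, 0, 0, 0, 0.3, 0.154, 0.029, 0.21, 0, 0, 0, 0.3, 0.154, 0.029, 0.21, 0, 0, 0]
}}

```text
time_s: 18.1
position: [0.4195, 0.3726, 0.1144]
tool_rot: [[-0.766, 0.643, -0.003], [0.643, 0.766, -0.001], [0.002, -0.003, -1.0]]
ft_force: [-0.1, 0.2, -0.6]
grip_width: 0.0395
gripper_force: 40.9
```

```bash
python3 plan.py .4184,.3741,.0845,140
```

```text
t 18.1 pos [0.4195 0.3726 0.1144] th 140.01 w 0.0395 F [-0.146   0.1565 -0.5765] q [ 30.  31.  84.   0.  66. -21.]
(0.4184, 0.3741, 0.0845, 140.0) [0.0034 0.0011 0.0598] [-0.0014 -0.0008  0.0001]
```

{"method": "arm_command", "body": {
  "commands": [0.3, 0.003, 0.001, 0.03, -0.0014, -0.0008, 0, 0.3, 0.003, 0.001, 0.045, -0.0014, -0.0008, 0, 0.3, 0.003, 0.001, 0.053, -0.0014, -0.0008, 0, 0.3, 0.003, 0.001, 0.057, -0.0014, -0.0008, 0, 0.3, 0.003, 0.001, 0.057, -0.0014, -0.0008, 0]
}}

```text
time_s: 18.52
position: [0.4188, 0.3742, 0.0866]
tool_rot: [[-0.766, 0.643, 0.002], [0.643, 0.766, 0.001], [-0.001, 0.002, -1.0]]
ft_force: [-0.2, -0.3, -1.6]
grip_width: 0.0399
gripper_force: 40.9
```

{"method": "arm_command", "body": {
  "commands": [0.3, 0, 0, 0.002, 0, 0, 0, 0.3, 0, 0, 0.004, 0, 0, 0, 0.3, 0, 0, 0.004, 0, 0, 0]
}}

```text
time_s: 18.77
position: [0.4186, 0.3742, 0.0844]
tool_rot: [[-0.766, 0.642, 0.002], [0.642, 0.766, 0.001], [-0.001, 0.002, -1.0]]
ft_force: [0.1, -0.5, -1.1]
grip_width: 0.0401
gripper_force: 40.9
```

{"method": "arm_command", "body": {
  "commands": [0.3, 0, 0, 0.002, 0, 0, 0, 0.3, 0, 0, 0.004, 0, 0, 0, 0.3, 0, 0, 0.004, 0, 0, 0]
}}

```text
time_s: 19.02
position: [0.4188, 0.3744, 0.0841]
tool_rot: [[-0.766, 0.642, 0.003], [0.642, 0.766, 0.002], [-0.001, 0.003, -1.0]]
ft_force: [-3.6, -2.9, 14.1]
grip_width: 0.0395
gripper_force: 42.0
```

Contact with the pocket floor (14 N). I'll ease up slightly, release and retreat.

{"method": "arm_command", "body": {
  "commands": [0.3, 0, 0, -0.003, 0, 0, 0, 0.3, 0, 0, -0.003, 0, 0, 0, 0.0, 0, 0, -0.003, 0, 0, 0, -0.3, 0, 0, -0.003, 0, 0, 0, -0.5, 0, 0, -0.003, 0, 0, 0, -0.5, 0, 0, -0.003, 0, 0, 0, -0.5, 0, 0, -0.06, 0, 0, 0, -0.5, 0, 0, -0.14, 0, 0, 0, -0.5, 0, 0, -0.22, 0, 0, 0, -0.5, 0, 0, -0.28, 0, 0, 0, -0.5, 0, 0, -0.28, 0, 0, 0]
}}

```text
time_s: 19.93
position: [0.42, 0.3752, 0.2286]
tool_rot: [[-0.766, 0.642, 0.011], [0.642, 0.766, 0.007], [-0.004, 0.012, -1.0]]
ft_force: [0.5, 1.2, -0.4]
grip_width: 0.0638
gripper_force: 0.0
```

```bash
python3 - <<'E'
from h import *; from plan import plan
snap("wrist","w10"); plan((.602,-.147,.2,180),(.602,-.147,.2,150))
# jar cap: darkest green blob near predicted
print(px('w10',[.4184,.3741,.108]),px('w10',[.4184,.3741,.003]))
E
```

```text
t 19.9833 pos [0.4192 0.3747 0.2252] th 140.03 w 0.064 F [-0.5511  0.6057 -0.343 ] q [ 30.  24.  75.   0.  80. -20.]
(0.602, -0.147, 0.2, 180) [-0.9503 -0.5651  0.0485] [ 0.0031  0.0025 -0.3331]
(0.602, -0.147, 0.2, 150) [-0.9503 -0.5651  0.0485] [ 0.0036  0.0016 -0.0831]
[313.7097 241.7855] [313.7778 214.5783]
```

```bash
python3 - <<'E'
from h import *; from plan import plan
plan((.432,-.06,.23,91.7))
im=cv2.imread('pics/w10.png'); x0,y0=314,240
hsv=cv2.cvtColor(im,cv2.COLOR_BGR2HSV); h,s,v=cv2.split(hsv)
m=((h>28)&(h<70)&(s>60)).astype(np.uint8); m[330:]=0; n,l,st,c=cv2.connectedComponentsWithStats(m); 
for i in np.argsort(-st[1:,4])[:3]+1: print(st[i],c[i],pt('w10',*c[i],.108))
E
```

```text
t 19.9833 pos [0.4192 0.3747 0.2252] th 140.03 w 0.064 F [-0.5511  0.6057 -0.343 ] q [ 30.  24.  75.   0.  80. -20.]
(0.432, -0.06, 0.23, 91.7) [-0.5781 -0.6496 -0.0131] [ 0.004  -0.0004  0.4028]
[ 290  214   52   51 1891] [315.055  238.9027] [0.4173 0.3763 0.108 ]
[596 261  44  69 714] [613.1373 294.035 ] [0.6034 0.527  0.108 ]
[596 241  37  23 521] [614.094 251.357] [0.5714 0.5438 0.108 ]
```

The jar's cap is at (0.417, 0.376), so the jar stands in the pocket. Next I hover over the short tray for a precise fix.

{"method": "arm_command", "body": {
  "commands": [-0.5, -0.578, -0.65, -0.013, 0.004, 0, 0.403, -0.5, -0.578, -0.65, -0.013, 0.004, 0, 0.403, -0.5, -0.578, -0.65, -0.013, 0.004, 0, 0.403, -0.5, -0.578, -0.65, -0.013, 0.004, 0, 0.403, -0.5, -0.578, -0.65, -0.013, 0.004, 0, 0.403, -0.5, -0.578, -0.65, -0.013, 0.004, 0, 0.403, -0.5, -0.578, -0.65, -0.013, 0.004, 0, 0.403, -0.5, -0.578, -0.65, -0.013, 0.004, 0, 0.403, -0.5, -0.578, -0.65, -0.013, 0.004, 0, 0.403, -0.5, -0.578, -0.65, -0.013, 0.004, 0, 0.403, -0.5, -0.578, -0.65, -0.013, 0.004, 0, 0.403, -0.5, -0.578, -0.65, -0.013, 0.004, 0, 0.403]
}}

```text
time_s: 20.98
position: [0.4308, -0.0639, 0.227]
tool_rot: [[-0.024, 1.0, -0.008], [1.0, 0.024, -0.002], [-0.002, -0.008, -1.0]]
ft_force: [0.4, -0.0, -0.5]
grip_width: 0.064
gripper_force: 0.0
```

{"method": "arm_command", "body": {
  "commands": [-0.5, 0, 0, 0, 0, 0, 0, -0.5, 0, 0, 0, 0, 0, 0, -0.5, 0, 0, 0, 0, 0, 0]
}}

```text
time_s: 21.23
position: [0.4308, -0.0596, 0.2278]
tool_rot: [[-0.03, 1.0, -0.007], [1.0, 0.03, -0.002], [-0.002, -0.007, -1.0]]
ft_force: [-0.7, 0.3, 0.0]
grip_width: 0.0641
gripper_force: 0.0
```

```bash
python3 - <<'E'
from h import *; from plan import plan
snap("wrist","w11"); plan((.602,-.147,.2,91.7))
im=cv2.imread('pics/w11.png'); hsv=cv2.cvtColor(im,cv2.COLOR_BGR2HSV); h,s,v=cv2.split(hsv)
m=((s<45)&(v>90)).astype(np.uint8); m[300:]=0
m=cv2.morphologyEx(m,cv2.MORPH_CLOSE,np.ones((15,15)))
n,l,st,c=cv2.connectedComponentsWithStats(m); print(st[1:][st[1:,4]>500])
print([px('w11',[.4318+a*.056,.020+b*.072,.014]) for a in(-1,1) for b in(-1,1)])
for i in range(1,n):
    if st[i,4]>5000:
        cn,_=cv2.findContours((l==i).astype(np.uint8),0,2); b=cv2.approxPolyDP(cv2.convexHull(max(cn,key=cv2.contourArea)),8,True)[:,0]
        P=np.array([pt('w11',u,w,.014)[:2] for u,w in b]); print(b.tolist(),P,P.mean(0))
E
```

```text
t 21.2833 pos [ 0.4309 -0.0596  0.228 ] th 91.76 w 0.0641 F [ 0.1729 -0.6989  0.7247] q [-23.  12.  93.  -0.  75. -25.]
(0.602, -0.147, 0.2, 91.7) [-0.1852  0.3371  0.0541] [-0.0031  0.0009  0.0005]
[[    0     0    83   295 17837]
 [  252    44   142   168 20415]
 [  119   217    53    70   927]
 [  201   233    60    67  1287]
 [  453   282    52    18   674]]
[array([265.5873, 208.6861]), array([263.7457,  48.3486]), array([377.144 , 212.2245]), array([389.706 ,  52.3989])]
[[0, 0], [36, 0], [82, 276], [67, 294], [0, 292]] [[ 0.1484  0.1228]
 [ 0.1796  0.1237]
 [ 0.1792 -0.1308]
 [ 0.1596 -0.1523]
 [ 0.087  -0.1524]] [ 0.1508 -0.0378]
[[252, 47], [393, 50], [377, 208], [267, 208]] [[ 0.3654  0.0928]
 [ 0.4906  0.094 ]
 [ 0.4873 -0.0477]
 [ 0.3772 -0.0513]] [0.4301 0.0219]
```

{"method": "arm_command", "body": {
  "commands": [-0.8, -0.185, 0.337, 0.05, -0.003, 0.001, 0, -0.8, -0.185, 0.337, 0.05, -0.003, 0.001, 0, -0.8, -0.185, 0.337, 0.05, -0.003, 0.001, 0, -0.8, -0.185, 0.337, 0.05, -0.003, 0.001, 0, -0.8, -0.185, 0.337, 0.05, -0.003, 0.001, 0, -0.8, -0.185, 0.337, 0.05, -0.003, 0.001, 0, -0.8, -0.185, 0.337, 0.05, -0.003, 0.001, 0, -0.8, -0.185, 0.337, 0.05, -0.003, 0.001, 0]
}}

```text
time_s: 21.95
position: [0.6015, -0.1471, 0.2024]
tool_rot: [[-0.03, 1.0, -0.001], [1.0, 0.03, 0.0], [0.0, -0.001, -1.0]]
ft_force: [0.4, 0.9, -0.2]
grip_width: 0.0768
gripper_force: 0.0
```

```bash
python3 - <<'E'
from h import *; from plan import plan
snap("wrist","w12"); plan((.602,-.147,.1,91.7))
im=cv2.imread('pics/w12.png'); hsv=cv2.cvtColor(im,cv2.COLOR_BGR2HSV); h,s,v=cv2.split(hsv)
q=px('w12',[.602,-.147,.025]); print(q)
m=((s<75)&((h<30)|(h>150)|(s<25))&(v>90)).astype(np.uint8)
m=cv2.morphologyEx(m,cv2.MORPH_CLOSE,np.ones((5,5)))
n,l,st,c=cv2.connectedComponentsWithStats(m)
for i in range(1,n):
    if st[i,4]>300:
        x,y,w,hh,a=st[i]; print(st[i],c[i],pt('w12',*c[i],.025),pt('w12',x,y+hh/2,.025)[:2],pt('w12',x+w,y+hh/2,.025)[:2],pt('w12',x+w/2,y,.025)[:2],pt('w12',x+w/2,y+hh,.025)[:2])
E
```

```text
t 22.0 pos [ 0.6013 -0.1471  0.2028] th 91.73 w 0.0771 F [-0.3671 -0.2488  0.3444] q [-25.  31.  67.  -0.  82. -26.]
(0.602, -0.147, 0.1, 91.7) [0.0001 0.0013 0.2057] [0.     0.     0.0003]
[319.2357 226.1845]
[   36     0   154   110 13978] [119.4334  54.7724] [ 0.4385 -0.0121  0.025 ] [ 0.372  -0.0143] [ 0.4947 -0.0106] [0.4384 0.0257] [ 0.4279 -0.0536]
[  501     0   139   394 26025] [592.2612 217.7695] [ 0.8473 -0.1317  0.025 ] [ 0.762  -0.1156] [ 0.8849 -0.1118] [0.7888 0.0363] [ 0.871 -0.319]
[ 289  197   58   57 2415] [317.5503 225.2783] [ 0.6004 -0.1462  0.025 ] [ 0.5746 -0.1472] [ 0.6271 -0.1456] [ 0.6001 -0.1206] [ 0.6017 -0.1735]
[ 81 290  38  44 866] [ 98.9861 310.3661] [ 0.3902 -0.2376  0.025 ] [ 0.3724 -0.2399] [ 0.4095 -0.2387] [ 0.3942 -0.216 ] [ 0.3875 -0.2635]
[178 296  37  53 466] [194.1094 324.3026] [ 0.4818 -0.2498  0.025 ] [ 0.4661 -0.2483] [ 0.5025 -0.2472] [ 0.4862 -0.2194] [ 0.4824 -0.2775]
[422 296  37  53 468] [442.8483 324.7543] [ 0.7268 -0.2427  0.025 ] [ 0.706  -0.2408] [ 0.7424 -0.2397] [ 0.7206 -0.2121] [ 0.728  -0.2698]
[ 217  352  202   61 6692] [306.7525 383.7177] [ 0.5943 -0.3151  0.025 ] [ 0.501  -0.3165] [ 0.7107 -0.3099] [ 0.6048 -0.2771] [ 0.6071 -0.3514]
[ 477  431   69   49 1797] [510.1458 461.6355] [ 0.8241 -0.4103  0.025 ] [ 0.7857 -0.4029] [ 0.8624 -0.4004] [ 0.8179 -0.3684] [ 0.8305 -0.4366]
```

{"method": "arm_command", "body": {
  "commands": [-0.8, 0, 0, 0.08, 0, 0, 0, -0.8, 0, 0, 0.16, 0, 0, 0, -0.8, 0, 0, 0.24, 0, 0, 0, -0.8, 0, 0, 0.3, 0, 0, 0, -0.8, 0, 0, 0.34, 0, 0, 0, -0.8, 0, 0, 0.357, 0, 0, 0, -0.8, 0, 0, 0.357, 0, 0, 0, -0.8, 0, 0, 0.357, 0, 0, 0],
  "newtons": 25
}}

```text
time_s: 22.67
position: [0.6023, -0.1482, 0.0254]
tool_rot: [[-0.029, 1.0, 0.002], [1.0, 0.029, -0.001], [-0.001, 0.002, -1.0]]
ft_force: [-0.3, 0.2, 0.2]
grip_width: 0.0768
gripper_force: 0.0
```

{"method": "arm_command", "body": {
  "commands": [-0.5, 0, 0, 0, 0, 0, 0, -0.4, 0, 0, 0, 0, 0, 0, -0.3, 0, 0, 0, 0, 0, 0, -0.2, 0, 0, 0, 0, 0, 0, -0.1, 0, 0, 0, 0, 0, 0, 0, 0, 0, 0, 0, 0, 0, 0, 0, 0, 0, 0, 0, 0, 0, 0, 0, 0, 0, 0, 0]
}}

```text
time_s: 23.33
position: [0.6025, -0.1485, 0.0256]
tool_rot: [[-0.029, 1.0, 0.002], [1.0, 0.029, -0.001], [-0.001, 0.002, -1.0]]
ft_force: [-1.7, 0.8, 8.1]
grip_width: 0.0519
gripper_force: 24.8
```

```bash
python3 plan.py .601,-.147,.1,91.7 .4325,-.0135,.1,91.7 .4325,-.0135,.04,91.7
```

```text
t 23.3333 pos [ 0.6025 -0.1485  0.0256] th 91.67 w 0.0519 F [-1.6898  0.835   8.114 ] q [-25.  42.  79.  -0.  59. -26.]
(0.601, -0.147, 0.1, 91.7) [ 0.0029 -0.0026 -0.1489] [ 0.0011  0.0006 -0.0002]
(0.4325, -0.0135, 0.1, 91.7) [ 0.2796 -0.3316 -0.15  ] [ 0.0011  0.0006 -0.0002]
(0.4325, -0.0135, 0.04, 91.7) [ 0.2798 -0.3319 -0.03  ] [ 0.0011  0.0006 -0.0002]
```

{"method": "arm_command", "body": {
  "commands": [0, 0, 0, -0.06, 0, 0, 0, 0, 0, 0, -0.14, 0, 0, 0, 0, 0, 0, -0.19, 0, 0, 0, 0, 0.277, -0.332, -0.19, 0.001, 0, 0, 0, 0.277, -0.332, -0.19, 0.001, 0, 0, 0, 0.277, -0.332, -0.19, 0.001, 0, 0, 0, 0.277, -0.332, -0.19, 0.001, 0, 0, 0, 0.277, -0.332, -0.19, 0.001, 0, 0, 0, 0.277, -0.332, -0.19, 0.001, 0, 0, 0, 0.277, -0.332, -0.1, 0.001, 0, 0, 0, 0.277, -0.332, -0.06, 0.001, 0, 0, 0, 0.277, -0.332, -0.06, 0.001, 0, 0]
}}

```text
time_s: 24.33
position: [0.4307, -0.0143, 0.0514]
tool_rot: [[-0.029, 1.0, -0.007], [1.0, 0.029, 0.001], [0.001, -0.007, -1.0]]
ft_force: [-0.5, -0.1, -1.1]
grip_width: 0.0519
gripper_force: 26.6
```

{"method": "arm_command", "body": {
  "commands": [0, 0, 0, 0, 0, 0, 0, 0, 0, 0, 0, 0, 0, 0, 0, 0, 0, 0, 0, 0, 0]
}}

```text
time_s: 24.58
position: [0.433, -0.0151, 0.0552]
tool_rot: [[-0.029, 1.0, 0.001], [1.0, 0.029, -0.001], [-0.001, 0.001, -1.0]]
ft_force: [0.3, 1.0, -0.3]
grip_width: 0.052
gripper_force: 26.6
```

```bash
python3 - <<'E'
from h import *; from plan import plan
snap("wrist","w13"); plan((.4325,-.015,.0285,91.7))
im=cv2.imread('pics/w13.png')
a=pt('w13',300,100,.014)
for y in(-.0505,.0215,.0935): print(px('w13',[.4325,y,.014]))
g=im[:, 300:340].mean(1).astype(int); print([(i,*g[i]) for i in range(0,260,4)])
E
```

```text
t 24.6333 pos [ 0.4329 -0.015   0.0551] th 91.66 w 0.0522 F [-0.2508  0.3993 -0.2769] q [-18.  26. 108.  -0.  46. -19.]
(0.4325, -0.015, 0.0285, 91.7) [ 0.0001 -0.0008  0.0532] [ 0.0003  0.0005 -0.0004]
[315.7913 343.8613]
[319.7426 215.0781]
[324.7312  52.489 ]
[(0, np.int64(204), np.int64(168), np.int64(115)), (4, np.int64(204), np.int64(168), np.int64(115)), (8, np.int64(204), np.int64(167), np.int64(115)), (12, np.int64(197), np.int64(164), np.int64(115)), (16, np.int64(203), np.int64(168), np.int64(114)), (20, np.int64(204), np.int64(167), np.int64(114)), (24, np.int64(204), np.int64(167), np.int64(114)), (28, np.int64(204), np.int64(167), np.int64(114)), (32, np.int64(204), np.int64(168), np.int64(116)), (36, np.int64(204), np.int64(168), np.int64(116)), (40, np.int64(204), np.int64(168), np.int64(115)), (44, np.int64(204), np.int64(168), np.int64(115)), (48, np.int64(183), np.int64(170), np.int64(158)), (52, np.int64(203), np.int64(194), np.int64(189)), (56, np.int64(168), np.int64(157), np.int64(149)), (60, np.int64(181), np.int64(171), np.int64(165)), (64, np.int64(88), np.i
[... 1811 characters left out ...]
64(187), np.int64(183)), (208, np.int64(159), np.int64(151), np.int64(146)), (212, np.int64(118), np.int64(109), np.int64(103)), (216, np.int64(193), np.int64(185), np.int64(180)), (220, np.int64(164), np.int64(155), np.int64(150)), (224, np.int64(196), np.int64(187), np.int64(183)), (228, np.int64(195), np.int64(187), np.int64(182)), (232, np.int64(196), np.int64(187), np.int64(182)), (236, np.int64(196), np.int64(187), np.int64(182)), (240, np.int64(195), np.int64(186), np.int64(182)), (244, np.int64(195), np.int64(186), np.int64(182)), (248, np.int64(195), np.int64(186), np.int64(182)), (252, np.int64(191), np.int64(183), np.int64(179)), (256, np.int64(132), np.int64(129), np.int64(133))]
```

{"method": "arm_command", "body": {
  "commands": [0, -0.001, 0, 0.03, 0, 0, 0, 0, -0.001, 0, 0.045, 0, 0, 0, 0, -0.001, 0, 0.05, 0, 0, 0, 0, -0.001, 0, 0.051, 0, 0, 0, 0, -0.001, 0, 0.051, 0, 0, 0]
}}

```text
time_s: 25.05
position: [0.4321, -0.0152, 0.0287]
tool_rot: [[-0.029, 1.0, -0.002], [1.0, 0.029, -0.0], [-0.0, -0.002, -1.0]]
ft_force: [0.9, 0.6, -0.8]
grip_width: 0.0518
gripper_force: 26.6
```

{"method": "arm_command", "body": {
  "commands": [0, 0, 0, 0.002, 0, 0, 0, 0, 0, 0, 0.003, 0, 0, 0, 0, 0, 0, 0.003, 0, 0, 0]
}}

```text
time_s: 25.3
position: [0.4322, -0.0153, 0.0284]
tool_rot: [[-0.029, 1.0, -0.001], [1.0, 0.029, -0.001], [-0.001, -0.001, -1.0]]
ft_force: [-6.0, -0.1, 20.4]
grip_width: 0.0517
gripper_force: 27.7
```

{"method": "arm_command", "body": {
  "commands": [0, 0, 0, -0.003, 0, 0, 0, 0, 0, 0, -0.003, 0, 0, 0, -0.3, 0, 0, -0.003, 0, 0, 0, -0.45, 0, 0, -0.003, 0, 0, 0, -0.5, 0, 0, -0.003, 0, 0, 0, -0.5, 0, 0, -0.003, 0, 0, 0, -0.5, 0, 0, -0.04, 0, 0, 0, -0.5, 0, 0, -0.12, 0, 0, 0, -0.5, 0, 0, -0.2, 0, 0, 0, -0.5, 0, 0, -0.28, 0, 0, 0, -0.5, 0, 0, -0.34, 0, 0, 0, -0.5, 0, 0, -0.34, 0, 0, 0]
}}

```text
time_s: 26.3
position: [0.4343, -0.0157, 0.2021]
tool_rot: [[-0.029, 1.0, 0.008], [1.0, 0.029, -0.004], [-0.004, 0.008, -1.0]]
ft_force: [0.5, -0.6, 0.7]
grip_width: 0.0641
gripper_force: 0.0
```

```bash
python3 - <<'E'
from h import *; from plan import plan
snap("wrist","w14"); plan((.602,.19,.2,120))
print(px('w14',[.4325,-.0135,.028]))
im=cv2.imread('pics/w14.png')[190:330,240:400]; cv2.imwrite('pics/w14c.png',cv2.resize(im,None,fx=3,fy=3))
E
```

```text
t 26.35 pos [ 0.4333 -0.0154  0.1992] th 91.67 w 0.0637 F [-0.2889  0.598  -0.8413] q [-18.  13.  97.  -0.  70. -19.]
(0.602, 0.19, 0.2, 120) [ 0.4007  0.3493 -0.0012] [ 0.0016  0.0015 -0.2361]
[315.0655 223.8957]
```

```bash
python3 plan.py .602,.19,.2,165
```

```text
t 26.35 pos [ 0.4333 -0.0154  0.1992] th 91.67 w 0.0637 F [-0.2889  0.598  -0.8413] q [-18.  13.  97.  -0.  70. -19.]
(0.602, 0.19, 0.2, 165.0) [ 0.4007  0.3493 -0.0012] [ 0.0009  0.0021 -0.6111]
```

{"method": "arm_command", "body": {
  "commands": [-0.55, 0.4, 0.349, -0.001, 0.0016, 0.0015, -0.611, -0.55, 0.4, 0.349, -0.001, 0.0016, 0.0015, -0.611, -0.55, 0.4, 0.349, -0.001, 0.0016, 0.0015, -0.611, -0.55, 0.4, 0.349, -0.001, 0.0016, 0.0015, -0.611, -0.55, 0.4, 0.349, -0.001, 0.0016, 0.0015, -0.611, -0.55, 0.4, 0.349, -0.001, 0.0016, 0.0015, -0.611, -0.55, 0.4, 0.349, -0.001, 0.0016, 0.0015, -0.611, -0.55, 0.4, 0.349, -0.001, 0.0016, 0.0015, -0.611, -0.55, 0.4, 0.349, -0.001, 0.0016, 0.0015, -0.611, -0.55, 0.4, 0.349, -0.001, 0.0016, 0.0015, -0.611, -0.55, 0.4, 0.349, -0.001, 0.0016, 0.0015, -0.611, -0.55, 0.4, 0.349, -0.001, 0.0016, 0.0015, -0.611]
}}

```text
time_s: 27.35
position: [0.6005, 0.1898, 0.1947]
tool_rot: [[-0.966, 0.258, -0.01], [0.258, 0.966, -0.0], [0.009, -0.003, -1.0]]
ft_force: [0.9, 0.3, -0.3]
grip_width: 0.066
gripper_force: 0.0
```

```bash
python3 - <<'E'
from h import *; from plan import plan
snap("wrist","w15"); plan((.602,.19,.1,165),(.602,.19,.055,165))
q=px('w15',[.602,.19,.1]).astype(int); print(q)
im=cv2.imread('pics/w15.png'); x,y=q
m=(im.max(2)<60).astype(np.uint8); m[:y-50]=0;m[y+50:]=0;m[:,:x-45]=0;m[:,x+45:]=0
n,l,st,c=cv2.connectedComponentsWithStats(m)
for i in range(1,n):
    if st[i,4]>40: print(st[i],c[i],pt('w15',*c[i],.1),pt('w15',*c[i],.08))
E
```

```text
t 27.4 pos [0.6006 0.1898 0.1951] th 164.92 w 0.0664 F [-0.7434  0.1871 -0.1988] q [  7.  32.  66.   0.  83. -68.]
(0.602, 0.19, 0.1, 165) [-0.0043  0.0017  0.1901] [-0.0013 -0.0042 -0.0007]
(0.602, 0.19, 0.055, 165) [-0.0051  0.0019  0.2801] [-0.0013 -0.0042 -0.0007]
[319 256]
[308 229  29  16 140] [321.6    234.0071] [0.5872 0.1955 0.1   ] [0.5919 0.1944 0.08  ]
[314 239  19  24 369] [322.5528 250.5718] [0.5984 0.1932 0.1   ] [0.6041 0.1919 0.08  ]
```

{"method": "arm_command", "body": {
  "commands": [-0.55, -0.002, 0.004, 0.08, -0.0013, -0.0042, 0, -0.55, -0.002, 0.004, 0.15, -0.0013, -0.0042, 0, -0.55, -0.003, 0.004, 0.2, -0.0013, -0.0042, 0, -0.55, -0.003, 0.004, 0.25, -0.0013, -0.0042, 0, -0.55, -0.003, 0.004, 0.28, -0.0013, -0.0042, 0, -0.55, -0.003, 0.004, 0.284, -0.0013, -0.0042, 0, -0.55, -0.003, 0.004, 0.284, -0.0013, -0.0042, 0],
  "newtons": 30
}}

```text
time_s: 27.98
position: [0.6015, 0.1912, 0.0538]
tool_rot: [[-0.966, 0.26, 0.0], [0.26, 0.966, 0.0], [-0.0, 0.0, -1.0]]
ft_force: [0.7, 0.7, -0.0]
grip_width: 0.0661
gripper_force: 0.0
```

{"method": "arm_command", "body": {
  "commands": [-0.3, 0, 0, 0, 0, 0, 0, -0.1, 0, 0, 0, 0, 0, 0, 0, 0, 0, 0, 0, 0, 0, 0.1, 0, 0, 0, 0, 0, 0, 0.2, 0, 0, 0, 0, 0, 0, 0.3, 0, 0, 0, 0, 0, 0, 0.4, 0, 0, 0, 0, 0, 0, 0.4, 0, 0, 0, 0, 0, 0, 0.4, 0, 0, 0, 0, 0, 0]
}}

```text
time_s: 28.73
position: [0.6023, 0.1915, 0.0556]
tool_rot: [[-0.966, 0.259, 0.004], [0.259, 0.966, 0.001], [-0.004, 0.002, -1.0]]
ft_force: [-0.5, 0.1, 5.2]
grip_width: 0.031
gripper_force: 30.0
```

```bash
python3 plan.py .601,.191,.18,165 .4305,.0565,.18,91.7
```

```text
t 28.7333 pos [0.6023 0.1915 0.0556] th 164.98 w 0.031 F [-0.5144  0.0844  5.2445] q [  7.  40.  75.   0.  64. -68.]
(0.601, 0.191, 0.18, 165.0) [ 0.0013 -0.0012 -0.2488] [ 0.0008  0.0018 -0.0001]
(0.4305, 0.0565, 0.18, 91.7) [ 0.261  -0.3494 -0.2504] [0.0019 0.0011 0.6107]
```

{"method": "arm_command", "body": {
  "commands": [0.4, 0, 0, -0.06, 0, 0.002, 0, 0.4, 0, 0, -0.14, 0, 0.002, 0, 0.4, 0, 0, -0.2, 0, 0.002, 0, 0.4, 0.26, -0.349, -0.25, 0.002, 0.001, 0.61, 0.4, 0.26, -0.349, -0.25, 0.002, 0.001, 0.61, 0.4, 0.26, -0.349, -0.25, 0.002, 0.001, 0.61, 0.4, 0.26, -0.349, -0.25, 0.002, 0.001, 0.61, 0.4, 0.26, -0.349, -0.25, 0.002, 0.001, 0.61, 0.4, 0.26, -0.349, -0.25, 0.002, 0.001, 0.61, 0.4, 0.26, -0.349, -0.25, 0.002, 0.001, 0.61, 0.4, 0.26, -0.349, -0.25, 0.002, 0.001, 0.61, 0.4, 0.26, -0.349, -0.25, 0.002, 0.001, 0.61]
}}

```text
time_s: 29.73
position: [0.4305, 0.0562, 0.1794]
tool_rot: [[-0.176, 0.984, -0.001], [0.984, 0.176, -0.0], [-0.0, -0.001, -1.0]]
ft_force: [0.7, 0.6, -0.7]
grip_width: 0.0311
gripper_force: 30.3
```

{"method": "arm_command", "body": {
  "commands": [0.4, 0, 0, 0, 0, 0, 0, 0.4, 0, 0, 0, 0, 0, 0]
}}

```text
time_s: 29.9
position: [0.4308, 0.0565, 0.1793]
tool_rot: [[-0.186, 0.982, -0.001], [0.982, 0.186, -0.0], [-0.0, -0.001, -1.0]]
ft_force: [-1.1, -0.3, -0.2]
grip_width: 0.0313
gripper_force: 30.3
```

```bash
python3 plan.py .4305,.0585,.1,91.7 .4305,.0585,.063,91.7
```

```text
t 29.9 pos [0.4308 0.0565 0.1793] th 100.74 w 0.0313 F [-1.1319 -0.326  -0.2112] q [ -8.  15.  98.  -0.  67. -19.]
(0.4305, 0.0585, 0.1, 91.7) [0.0041 0.0005 0.1585] [-0.0007  0.0001  0.0754]
(0.4305, 0.0585, 0.063, 91.7) [0.0041 0.0006 0.2325] [-0.0007  0.0001  0.0754]
```

{"method": "arm_command", "body": {
  "commands": [0.4, 0.004, 0, 0.05, 0, 0, 0.075, 0.4, 0.004, 0, 0.12, 0, 0, 0.075, 0.4, 0.004, 0, 0.18, 0, 0, 0.075, 0.4, 0.004, 0, 0.22, 0, 0, 0.075, 0.4, 0.004, 0, 0.235, 0, 0, 0.075, 0.4, 0.004, 0, 0.235, 0, 0, 0.075, 0.4, 0.004, 0, 0.235, 0, 0, 0.075]
}}

```text
time_s: 30.48
position: [0.4308, 0.0584, 0.0624]
tool_rot: [[-0.028, 1.0, -0.001], [1.0, 0.028, -0.0], [-0.0, -0.001, -1.0]]
ft_force: [0.8, -1.0, -0.6]
grip_width: 0.0309
gripper_force: 30.3
```

{"method": "arm_command", "body": {
  "commands": [0.4, 0, 0, 0.002, 0, 0, 0, 0.4, 0, 0, 0.004, 0, 0, 0, 0.4, 0, 0, 0.004, 0, 0, 0]
}}

```text
time_s: 30.73
position: [0.4308, 0.0584, 0.0606]
tool_rot: [[-0.027, 1.0, 0.001], [1.0, 0.027, -0.001], [-0.001, 0.001, -1.0]]
ft_force: [-0.0, -0.7, -1.3]
grip_width: 0.0313
gripper_force: 30.3
```

{"method": "arm_command", "body": {
  "commands": [0.4, 0, 0, 0.002, 0, 0, 0, 0.4, 0, 0, 0.003, 0, 0, 0, 0.4, 0, 0, 0.003, 0, 0, 0]
}}

```text
time_s: 30.98
position: [0.4306, 0.0584, 0.0586]
tool_rot: [[-0.027, 1.0, -0.0], [1.0, 0.027, -0.0], [-0.0, -0.0, -1.0]]
ft_force: [0.2, 0.8, 0.7]
grip_width: 0.031
gripper_force: 30.5
```

{"method": "arm_command", "body": {
  "commands": [0.4, 0, 0, 0, 0, 0, 0, 0.2, 0, 0, 0, 0, 0, 0, 0, 0, 0, 0, 0, 0, 0, -0.2, 0, 0, 0, 0, 0, 0, -0.25, 0, 0, 0, 0, 0, 0, -0.25, 0, 0, 0, 0, 0, 0, -0.25, 0, 0, -0.06, 0, 0, 0, -0.25, 0, 0, -0.13, 0, 0, 0, -0.25, 0, 0, -0.2, 0, 0, 0, -0.25, 0, 0, -0.28, 0, 0, 0, -0.25, 0, 0, -0.36, 0, 0, 0, -0.25, 0, 0, -0.4, 0, 0, 0]
}}

```text
time_s: 31.98
position: [0.4312, 0.0584, 0.2629]
tool_rot: [[-0.027, 1.0, 0.005], [1.0, 0.027, -0.001], [-0.001, 0.005, -1.0]]
ft_force: [0.4, -0.2, -0.3]
grip_width: 0.0533
gripper_force: 0.0
```

{"method": "arm_command", "body": {
  "commands": [-0.25, -0.35, 0, -0.05, 0, 0, 0, -0.25, -0.35, 0, -0.05, 0, 0, 0, -0.25, -0.35, 0, -0.05, 0, 0, 0, -0.25, -0.35, 0, -0.05, 0, 0, 0, -0.25, -0.35, 0, -0.05, 0, 0, 0, -0.25, -0.35, 0, -0.05, 0, 0, 0]
}}

```text
time_s: 32.48
position: [0.4353, -0.1189, 0.2835]
tool_rot: [[-0.023, 1.0, -0.001], [1.0, 0.023, -0.001], [-0.001, -0.001, -1.0]]
ft_force: [-0.3, 0.9, -0.1]
grip_width: 0.053
gripper_force: 0.0
```

```bash
python3 - <<'E'
from h import *; from plan import plan
snap("wrist","w16");snap("top","top1");snap("scene","scene1"); plan()
a=cv2.imread('pics/w16.png');b=cv2.imread('pics/scene1.png')[170:350,150:520];c=cv2.imread('pics/top1.png')[110:310,195:475]
b=cv2.resize(b,(430,209),interpolation=cv2.INTER_CUBIC);c=cv2.resize(c,(370,264))
o=np.zeros((600,800,3),np.uint8);o[:264,:370]=c;o[:209,370:]=b;o[270:570,:400]=cv2.resize(a,(400,300))
d=cv2.imread('pics/scene1.png')[215:345,200:400];o[270:530,400:]=cv2.resize(d,(400,260),interpolation=cv2.INTER_CUBIC)
cv2.imwrite('pics/final.png',o)
E
```

```text
t 32.6333 pos [ 0.4351 -0.1154  0.2832] th 91.57 w 0.0534 F [-0.0373  0.2644 -0.3769] q [-30.  10.  85.  -0.  84. -32.]
```

View pics/final.png

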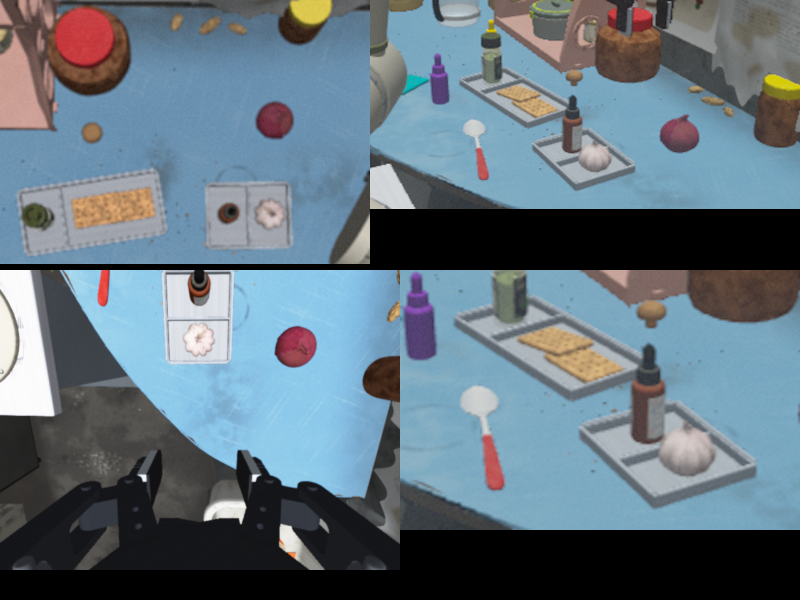

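The final views show everything in place. The shingled slices are at (113,207) in the top inset and the jar is upright in its pocket at (37,215). The dropper bottle stands at (228,212) and the garlic sits at (270,212). The onion and mushroom have not moved, and the arm is clear.

```bash
python3 -c "
from rig import env
print(env.close_job())"
```

```text
the job is handed in; nothing more can be done
None
```

Both trays are made up as asked and the job is handed in at about 33 s; the final pictures showed every item in place and the onion and mushroom where they were.

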